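# Carry a wet painting upright on its tippy table easel to the drying dock

### The arm

A 6-joint arm with a two-finger parallel gripper is mounted at the origin on the work surface. World frame = base frame: x ahead of the robot, y to its left, z up, the work surface at z = 0. Lengths are in mm, angles in degrees, forces in N, time in s.
With the tool pointing down it reaches from about 300 to 850 mm from the base axis. Payload 4.2 kg.
Tool frame: the origin (TCP) lies at the very end of the fingers, on their centre line; the grasp point (between the pads) lies 19 mm behind it; z points along the fingers, y is the line along which they close (so a half turn about z gives the same grasp; the last joint's range is limited). The gripper opens to 91 mm and grips with 3 to 60 N. Pads are 32 mm wide; open, the fingers measure 118 mm over their backs; the gripper's body (76 mm by 178 mm) begins 60 mm behind the grasp point.
Start: joints at [-69.614, 18.312, 89.639, -0, 72.044, -1.146], TCP at [211.039, -534.889, 213.976] pointing down, gripper open.
Joint ranges: [-177.97, 177.97], [-48.28, 115.42], [12.27, 149.76], [-77.06, 257.06], [2.81, 150.46], [-146.56, 146.56]. Speed limits (degrees/s): [147.25, 147.25, 180, 180, 180, 180].

### API

Orientations are given as [roll, pitch, yaw] about the fixed x, y, z axes, in that order (R = Rz(yaw) Ry(pitch) Rx(roll)).
In Python, from workcell import env, grab_frame gives the robot as it stands. The module is installed in compiled form; this text tells all that it offers.
- The arm moves only by the tool move_arm, never from a script. Its argument "plan" is a list of rows, each an object of numbers: "tx", "ty", "tz": the shift along the tool's x, y, z in cm; "wx", "wy", "wz": the turn, a rotation vector about the tool's x, y, z in rad. In form: [{"tx": .., "ty": .., "tz": .., "wx": .., "wy": .., "wz": ..}, ...]. A call has 1 to 12 rows; each row shifts and turns the commanded pose from where the row before left it, along the tool's axes as they then stand; what a row does not reach is not made up. A row lasts 1/12 s, in which the tool goes at most 41.7 mm and 7.16 degrees, less where a joint would pass 70% of its speed; a pose out of reach is approached as far as the arm can. A call is refused whole if a number of a shift passes 4.17 or a number of a turn 0.125, either way. A call with a gripper value outside its range is refused whole. "gripper" is the finger opening in cm, from 0 to 9.12, set as the call begins (left out, the last holds). The fingers move at their own pace and stop on an object; "force" is the grip in N (left out, the last holds). Time passes only in rows, so rows that do not move let the fingers close. It gives the time, the measured TCP pose, the force, the opening and the grip force at its end, in the units of the state.
- env.state(): the state, without advancing time (a new reading comes with each control period).
- grab_frame(name): name is "scene" or "top"; returns a dict with "color" (420x560x3 uint8, red, green, blue), "vfov" (degrees; the focal length in pixels is half the picture's height over the tangent of half this angle, whatever the lens; pixels are square), "cx", "cy" (the principal point, pixels), "view" (4x4, takes a point from world to camera coordinates). Camera axes: x right, y up, looking along -z (the intrinsics and any distortion apply to the point x, -y, -z); pixel columns grow to the right and rows downward; lengths in mm; the calibration is good to about 2 mm. A picture is of the moment at which its call begins. There is no depth.
- env.job_done(): hands the job in; it is judged then, once.
The state is a dict: "time_s": time; "qpos": joint angles; "qvel": joint speeds; "effort": joint torques, N m; "ee_pos": TCP position; "ee_rot": TCP orientation; "force": force on the tool from outside, world axes, zero at the start; "torque": the same for the moment, N m; "gripper_width": finger opening in mm; "gripper_force": force on a finger pad.
Only numpy, scipy, OpenCV 4.12 (cv2) and the standard library are available. Lean on these libraries where they do the work, as an engineer would, in place of code of your own. Each camera call takes 0.05 s, during which the arm holds its last target. There are 200 camera calls.

### The job

The little painting is still wet: pick up its table easel by the wooden handle, draw it back out of the grey work dock and hold it clear of the table with the mast over the yellow photo mark for at least six seconds, the painting upright all the while. Then slide the mast into the green drying dock, set the easel down on the table there, parked as it was in the work dock, and let go. The mast must never topple to the side, the robot must not touch mast or painting, and the other things on the table stay as they are.

Things in the scene. Friction and masses are not known exactly. Their poses are not given: they have to be found in the camera images.
- easel: Table easel, loose, 0.6 kg plus mast. Wooden base plate 130 mm wide (y), 12 thick, from x = -230 to +30 mm. Origin: on its underside, straight under the mast pivot; x points from handle to mast, z up. Steel ballast bar on the plate, x = -228 to -182, 110 wide, top at 28 mm. Whole centre of mass about 30 mm from the handle towards the mast.
- handle (a point): Grip point in the easel's wooden handle: upright block 60 mm long (x), 30 thick (y; grip across this), from 12 to 80 mm above the table. The point lies at x = -140 mm, y = 0, 55 mm above the easel's underside. Axes as the easel's.
- mast: Mast with painting, 0.30 kg nominal (true within a tenth). Origin at the pivot, 50 mm above the easel's underside; z up along the mast, x along the axle: it swings sideways only; positive about x sends the top to -y. Rod 14 mm thick, above it a painting 150 x 150 x 18 mm, centred 195 mm above the pivot. Centre of mass about 172 mm above the pivot, inertia about it 0.0106 kg m2.
- pivot (a point): The mast's pivot, fixed in the easel at x = 0, 50 mm high, axes as the easel's, in a yoke 46 long, 36 wide, up to 66 mm high. A spring of 0.38 N m/rad (zero when mast is square to base) and a damper of 0.05 N m s/rad turn the mast after the base when the base is tilted, but are too weak to hold it: left alone it falls sideways, time constant 0.4 to 0.8 s, to a stop 0.5 rad from square.
- canvas_top (a point): Middle of the mast's top, 270 mm above the pivot along the mast; axes as the mast's.
- dock_work: Grey work dock, fixed, with a flat dark mat; the easel stands here at the start. Origin on the table where the parked easel's origin belongs, axes as the parked easel's (x away from the robot). Its fork keeps the mast from falling; the mast leaves it towards the dock's -x. Fork post at x = 100 mm, on a foot from x = 60 to 150, 100 wide, 8 high.
- fork_work (a point): Middle of the grey dock's fork, 130 mm above the dock's origin; axes as the dock's. Arms 12 mm tall; slot 24 mm wide between them from x = -18 to +23 mm, closed at the far end, mouth flaring to 96 mm wide at x = -60. It holds the mast's rod below the painting.
- dock_dry: Green drying dock, fixed, with a flat green mat; sizes and axes as the grey dock's. The easel is parked here when its origin and axes agree with this dock's and its plate lies on the table.
- fork_dry (a point): Middle of the green dock's fork, as the grey one's.
- photo_mark: Flat yellow disc 110 mm across with a white centre, on the table; origin at its centre. The easel's origin (foot of the mast) is to be held above it.
- brush_jar: Bystander: brush jar: round glass 100 mm tall, 72 mm across, with three brushes sticking out to 215 mm. Origin at the middle of its underside.
- paint_bottle: Bystander: white bottle 120 mm tall, 56 mm across, green cap. Origin at the middle of its underside.
- paint_jar: Bystander: orange jar 80 mm tall, 70 mm across, white lid. Origin at the middle of its underside.
- mug: Bystander: blue mug 90 mm tall, 80 mm across. Origin at the middle of its underside.

How it is judged:
By the outcome, as a careful person would: the job done as asked, in the order asked, and still so for the second after the job is handed in, with the robot touching nothing.
It also fails if it takes over 72 s, if anything falls off the work surface, if the arm or the gripper's body presses on something with over 40 N, if the wrist force passes 120 N, or if a joint passes its speed limit or range.

## Working session

There is one attempt and no reset: what is moved stays moved. The work goes in short steps, Python scripts to look and compute and a tool call to move; the robot and the scene stay as the last step left them, time stands still between calls to the robot, and variables do not carry over. Pictures are saved under pics/ and viewed, at most 10 in all, crops included, and the job is handed in when it is done.

Besides the shell and the picture viewer there is one more tool, called by a JSON object that holds its "method" and its "body", one argument or row to a line. move_arm: Moves the arm, as the interface text tells. Its arguments: {"type":"object","properties":{"plan":{"type":"array","items":{"type":"object","properties":{"tx":{"type":"number"},"ty":{"type":"number"},"tz":{"type":"number"},"wx":{"type":"number"},"wy":{"type":"number"},"wz":{"type":"number"}}}},"gripper":{"type":"number"},"force":{"type":"number"}},"required":["plan"]}

```bash
mkdir -p pics; ls; cat > h.py <<'E'
import numpy as np, cv2
from workcell import env, grab_frame
def save(n,im,box=None,s=1):
    if box: im=im[box[1]:box[3],box[0]:box[2]]
    cv2.imwrite('pics/'+n,cv2.resize(im[:,:,::-1],None,fx=s,fy=s,interpolation=cv2.INTER_CUBIC))
def K(f):
    h=f['color'].shape[0]; fl=h/2/np.tan(np.radians(f['vfov'])/2)
    return fl
def proj(f,P):
    P=np.atleast_2d(P).astype(float); c=(f['view'][:3,:3]@P.T).T+f['view'][:3,3]
    fl=K(f); return np.c_[f['cx']+fl*c[:,0]/-c[:,2], f['cy']-fl*c[:,1]/-c[:,2]]
def ray(f,u,v,z):
    fl=K(f); R=f['view'][:3,:3]; t=f['view'][:3,3]
    d=R.T@np.array([(u-f['cx'])/fl,-(v-f['cy'])/fl,-1]); o=-R.T@t
    return o+d*(z-o[2])/d[2]
E
python3 - <<'E'
from h import *
for n in ('scene','top'):
    f=grab_frame(n); print({k:(np.round(v,3).tolist() if k!='color' else 0) for k,v in f.items()}); np.save(n+'0.npy',f,allow_pickle=True)
    print(-f['view'][:3,:3].T@f['view'][:3,3])
    save(n+'0.png',f['color'],None,1.42)
print(env.state())
E
```

```text
pics
{'color': 0, 'vfov': 52.357, 'cx': 279.008, 'cy': 212.663, 'view': [[0.565, 0.825, -0.013, -345.937], [-0.615, 0.431, 0.661, 262.723], [0.551, -0.365, 0.751, -1792.565], [0.0, 0.0, 0.0, 1.0]]}
[1344.01173811 -481.98749499 1167.60719218]
{'color': 0, 'vfov': 45.898, 'cx': 274.637, 'cy': 198.863, 'view': [[-0.03, -1.0, -0.011, 42.289], [0.988, -0.031, 0.149, -630.742], [-0.149, -0.006, 0.989, -1496.946], [0.0, 0.0, 0.0, 1.0]]}
[ 400.8675058    13.41263163 1574.67327608]
{'time_s': 0.1, 'qpos': array([-6.96145249e+01,  1.83473333e+01,  8.96979411e+01, -5.59089078e-04,
        7.20432146e+01, -1.14498666e+00]), 'qvel': array([-0.04614338, -0.16303407, -0.20939465,  0.04988394, -0.05428775,
        0.02757795]), 'effort': array([ 6.52397084e-04, -4.13332164e+01, -2.32509756e+01,  7.28944433e-02,
        4.21215745e-02, -5.30831323e-05]), 'ee_pos': array([ 210.8771664 , -534.46658854,  213.2208057 ]), 'ee_rot': array([-1.79911518e+02, -1.23674251e-03,  2.15306336e+01]), 'force': array([-0.29623633, -0.26654903,  0.05175408]), 'torque': array([ 0.00459197,  0.01499878, -0.03063326]), 'gripper_force': 0.0, 'gripper_width': 91.47961654997074}
```

View pics/scene0.png

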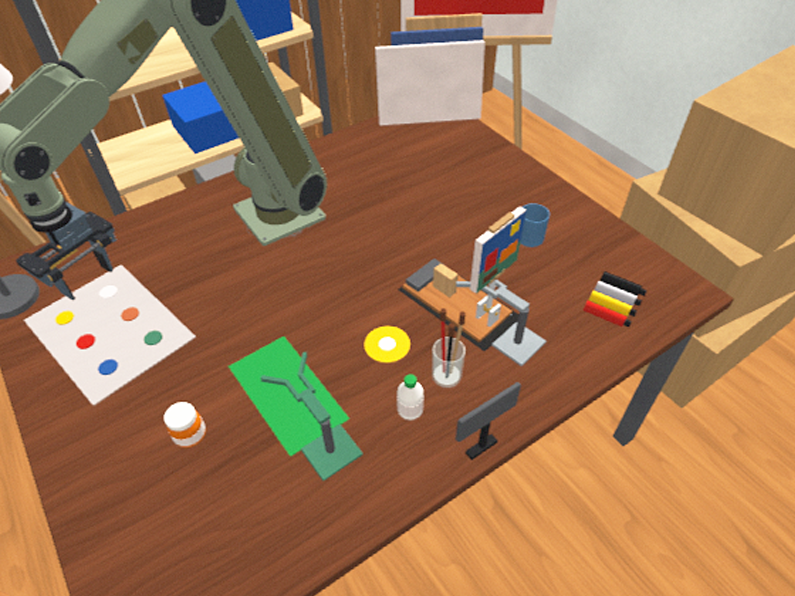

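View pics/top0.png

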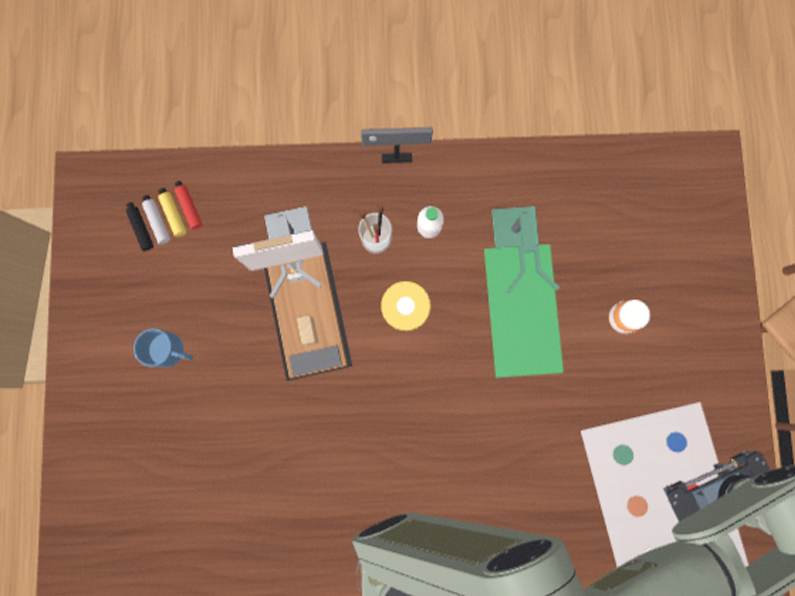

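```bash
python3 - <<'E'
from h import *
f=np.load('top0.npy',allow_pickle=True).item(); g=np.load('scene0.npy',allow_pickle=True).item()
a=f['color'][140:275,158:258]; b=f['color'][140:275,332:402]
im=np.hstack([a,b]); save('c1.png',im,None,4.4)
a=g['color'][140:265,270:395]; b=g['color'][225:350,155:270]
save('c2.png',np.hstack([a,b]),None,3.3)
E
```

```text
(no output)
```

View pics/c1.png

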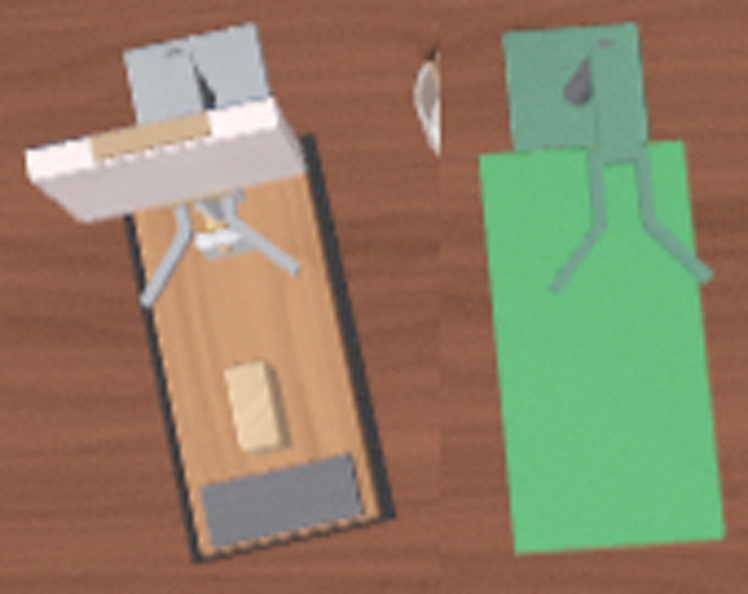

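View pics/c2.png

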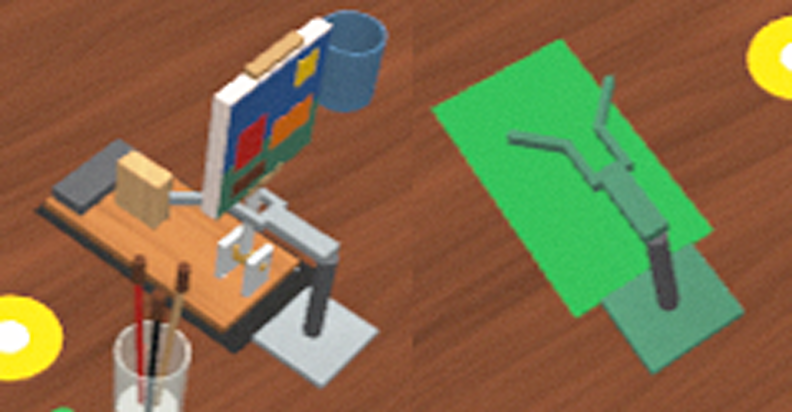

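```bash
cat >> h.py <<'E'
def T(p,P):
    c,s=np.cos(p[2]),np.sin(p[2]); P=np.atleast_2d(P).astype(float)
    return np.c_[p[0]+c*P[:,0]-s*P[:,1], p[1]+s*P[:,0]+c*P[:,1], P[:,2]]
E
python3 - <<'E'
from h import *
from scipy.optimize import least_squares
f=np.load('top0.npy',allow_pickle=True).item(); g=np.load('scene0.npy',allow_pickle=True).item()
L=lambda x,y:(158+x/4.4,140+y/4.4)
R=lambda x,y:(332+(x-440)/4.4,140+y/4.4)
SL=lambda x,y:(270+x/3.3,140+y/3.3)
SR=lambda x,y:(155+(x-412.5)/3.3,225+y/3.3)
print('green mat top',[np.round(ray(f,*R(*q),1)[:2],1) for q in [(480,155),(684,142),(724,540),(515,553)]])
print('green mat scene',[np.round(ray(g,*SR(*q),1)[:2],1) for q in [(577,317),(713,230),(562,40),(433,108)]])
print('foot top',[np.round(ray(f,*R(*q),8)[:2],1) for q in [(503,32),(637,25),(648,148),(513,152)]])
print('foot scene',[np.round(ray(g,*SR(*q),8)[:2],1) for q in [(742,312),(656,372)]])
print('grey foot top',[np.round(ray(f,*L(*q),8)[:2],1) for q in [(124,50),(256,24),(270,97)]])
print('grey foot scene',[np.round(ray(g,*SL(*q),8)[:2],1) for q in [(378,330),(322,386)]])
print('dark',[np.round(ray(f,*L(*q),1)[:2],1) for q in [(195,562),(395,515),(312,135)]])
print('plate',[np.round(ray(f,*L(*q),12)[:2],1) for q in [(205,555),(380,513)]])
print('bar',[np.round(ray(f,*L(*q),28)[:2],1) for q in [(200,490),(350,454),(363,516),(213,547)]])
print('handle',[np.round(ray(f,*L(*q),80)[:2],1) for q in [(225,369),(265,362),(280,443),(242,451)]])
print('handle scene',[np.round(ray(g,*SL(*q),80)[:2],1) for q in [(117,165),(130,152),(172,181),(158,194)]])
def fit(t,s,p0):
    def r(p):
        o=[]
        for P,q in t: o.append(proj(f,T(p,P))[0]-q)
        for P,q in s: o.append(proj(g,T(p,P))[0]-q)
        return np.ravel(o)
    S=least_squares(r,p0,x_scale=[1,1,.01]); print(np.round(S.x,1),np.degrees(S.x[2]),np.round(S.fun,1)); return S.x
h=8
d=fit([((150,50,h),R(503,32)),((150,-50,h),R(637,25)),((60,-50,h),R(648,148)),((60,50,h),R(513,152)),((-60,0,136),R(631,282))],
      [((150,50,h),SR(742,312)),((150,-50,h),SR(656,372))],[500,-200,0])
w=fit([((150,50,h),L(124,50)),((150,-50,h),L(256,24)),((60,-50,h),L(270,97)),((-60,0,136),L(220,285))],
      [((150,50,h),SL(378,330)),((150,-50,h),SL(322,386))],[500,200,0])
e=fit([((-182,55,28),L(200,490)),((-182,-55,28),L(350,454)),((-228,-55,28),L(363,516)),((-228,55,28),L(213,547)),
  ((-110,15,80),L(225,369)),((-110,-15,80),L(265,362)),((-170,-15,80),L(280,443)),((-170,15,80),L(242,451))],
  [((-170,15,80),SL(117,165)),((-110,-15,80),SL(172,181)),((-170,-15,80),SL(117,165))][1:2],[500,200,0])
for u in [(406,305)]: print('mark',ray(f,u[0]/1.42,u[1]/1.42,1),ray(g,387/1.42,344/1.42,1))
E
```

```text
green mat top [array([ 709.2, -193.2]), array([ 714.2, -343.1]), array([ 424.1, -353.2]), array([ 419.4, -203.9])]
green mat scene [array([ 716.5, -338.9]), array([ 710.2, -191.1]), array([ 424.6, -202.6]), array([ 427.7, -350.7])]
foot top [array([ 799.5, -213.8]), array([ 801.6, -312.5]), array([ 709.2, -315. ]), array([ 709.3, -216.5])]
foot scene [array([ 800.7, -215.3]), array([ 806.2, -307.6])]
grey foot top [array([802.6, 306. ]), array([819.2, 208.2]), array([763.7, 198.6])]
grey foot scene [array([802.4, 306.4]), array([822.1, 211.3])]
dark [array([426.7, 257.5]), array([455.8, 113.6]), array([735.7, 168.8])]
plate [array([431.2, 248.6]), array([457.2, 123.6])]
bar [array([476.6, 249.4]), array([498.8, 142.9]), array([454.9, 134.5]), array([436.4, 240.5])]
handle [array([556.5, 223.5]), array([560.4, 195.9]), array([504.4, 186.3]), array([499.7, 212.4])]
handle scene [array([511.5, 184.4]), array([503.8, 207.7]), array([564.3, 218. ]), array([570.7, 194.2])]
[ 651.6 -268.3    0. ] 2.304226433157405 [-0.5  0.  -0.1 -0.6  0.2 -1.4 -0.2 -0.1 -0.2  0.7  0.7 -0.8 -1.9  0.1]
[6.699e+02 2.285e+02 2.000e-01] 12.187092225350261 [-0.9 -1.  -1.  -2.3  2.   7.4  0.9 -1.5  1.3  0.3  1.   1. ]
[6.674e+02 2.373e+02 2.000e-01] 12.602414699127372 [-0.6 -0.4 -0.4 -0.9  0.2 -0.6 -0.2  1.1 -1.5 -0.  -0.9 -0.9  0.2 -0.1
 -0.8  0.5 -4.5  2.1]
mark [586.24812797 -11.05146473   1.        ] [586.99743289  -9.29951714   1.        ]
```

```bash
python3 - <<'E'
from h import *
from scipy.optimize import least_squares
f=np.load('top0.npy',allow_pickle=True).item(); g=np.load('scene0.npy',allow_pickle=True).item()
L=lambda x,y:(158+x/4.4,140+y/4.4)
R=lambda x,y:(332+(x-440)/4.4,140+y/4.4)
SL=lambda x,y:(270+x/3.3,140+y/3.3)
SR=lambda x,y:(155+(x-412.5)/3.3,225+y/3.3)
def fit(t,s,p0):
    def r(p):
        return np.ravel([proj(f,T(p,P))[0]-q for P,q in t]+[proj(g,T(p,P))[0]-q for P,q in s])
    S=least_squares(r,p0,x_scale=[1,1,.01],loss='soft_l1'); print(np.round(S.x,4),np.degrees(S.x[2]),np.round(S.fun,1)); return S.x
h=8
fit([((150,50,h),R(503,32)),((150,-50,h),R(637,25)),((60,75,1),R(480,155)),((60,-75,1),R(684,142)),((-230,-75,1),R(724,540)),((-230,75,1),R(515,553))],
 [((150,50,h),SR(742,312)),((150,-50,h),SR(656,372)),((60,-75,1),SR(577,317)),((60,75,1),SR(713,230)),((-230,75,1),SR(562,40)),((-230,-75,1),SR(433,108))],[650,-268,.04])
fit([((150,50,h),L(124,50)),((150,-50,h),L(256,24)),((-230,75,1),L(195,562)),((-230,-75,1),L(395,515)),((60,-75,1),L(312,135))],
 [((150,50,h),SL(378,330)),((150,-50,h),SL(322,386))],[670,230,.2])
fit([((-182,55,28),L(200,490)),((-182,-55,28),L(350,454)),((-228,-55,28),L(363,516)),((-228,55,28),L(213,547)),
  ((-110,15,80),L(225,369)),((-110,-15,80),L(265,362)),((-170,-15,80),L(280,443)),((-170,15,80),L(242,451))],
  [((-170,-15,80),SL(117,165)),((-170,15,80),SL(130,152)),((-110,15,80),SL(172,181)),((-110,-15,80),SL(158,194))],[670,230,.2])
E
```

```text
[ 6.523549e+02 -2.686669e+02  3.810000e-02] 2.180602357403557 [-0.3 -0.3  0.1 -0.8 -0.6 -0.1 -0.6 -0.3 -0.3 -0.4 -0.4 -0.1  0.6 -0.5
 -2.   0.4 -0.9  0.1 -0.2 -0.1 -0.6 -0.9 -0.8 -0.2]
[6.649952e+02 2.295329e+02 1.928000e-01] 11.049268200462214 [-0.4  0.  -0.3 -0.8 -0.5  0.6  0.6  0.7  0.4 -0.8  0.3 -0.1 -0.5  0.2]
[6.690015e+02 2.301097e+02 1.879000e-01] 10.764293748336433 [-0.3 -1.1  0.2 -0.6  0.3 -0.1 -0.3  0.5 -0.3 -0.5  0.3 -1.1  0.9 -0.1
 -0.2  0.2 -1.3 -1.   0.4 -1.4  0.3 -1.8 -1.1 -1.3]
```

```bash
cat >> h.py <<'E'
from scipy.spatial.transform import Rotation as Ro
from scipy.ndimage import map_coordinates
from scipy.optimize import least_squares
YS=np.arange(-130,130.1,1.0)
def profile(f,piv,Re,hz=270):
    """saturation-like profile along the painting's top, at mast angle 0 about world-level axes (Re yaw only)"""
    s=[]
    for x in (-5,-2.5,0,2.5,5):
        P=piv+(Re@np.c_[np.full_like(YS,x),YS,np.full_like(YS,hz)].T).T
        q=proj(f,P); c=f['color'].astype(float)
        s.append([map_coordinates(c[:,:,k],[q[:,1],q[:,0]],order=1) for k in range(3)])
    return np.mean(s,0)
E
python3 - <<'E'
from h import *
f=np.load('top0.npy',allow_pickle=True).item(); g=np.load('scene0.npy',allow_pickle=True).item()
piv=np.array([668,230,50.]); Re=Ro.from_euler('z',10.9,degrees=True).as_matrix()
for n,fr in (('top',f),('scene',g)):
    p=profile(fr,piv,Re)
    print(n); print([(int(y),*map(int,p[:,i])) for i,y in enumerate(YS) if i%5==0])
s=env.state(); R=Ro.from_euler('xyz',s['ee_rot'],degrees=True).as_matrix()
print(np.round(R.T@(np.array([530,203.5,130])-s['ee_pos']),1), s['time_s'])
E
```

```text
top
[(-130, 144, 95, 74), (-125, 143, 95, 74), (-120, 142, 94, 73), (-115, 142, 95, 74), (-110, 140, 93, 72), (-105, 140, 93, 72), (-100, 141, 93, 72), (-95, 141, 93, 72), (-90, 141, 94, 73), (-85, 140, 92, 71), (-80, 141, 94, 74), (-75, 162, 140, 133), (-70, 246, 236, 234), (-65, 252, 241, 240), (-60, 251, 240, 239), (-55, 252, 242, 240), (-50, 251, 241, 239), (-45, 253, 242, 241), (-40, 253, 244, 242), (-35, 248, 238, 235), (-30, 210, 186, 161), (-25, 208, 182, 156), (-20, 209, 183, 156), (-15, 206, 180, 154), (-10, 208, 183, 155), (-5, 209, 184, 158), (0, 208, 184, 157), (5, 208, 184, 156), (10, 205, 179, 153), (15, 207, 181, 154), (20, 208, 182, 157), (25, 208, 182, 156), (30, 212, 186, 160), (35, 209, 184, 160), (40, 246, 234, 230), (45, 250, 240, 238), (50, 249, 238, 237), (55, 251, 240, 238), (60, 250, 238, 237), (65, 252, 241, 239), (70, 249, 238, 237), (75, 243, 230, 227), (80, 147, 98, 76), (85, 147, 98, 77), (90, 145, 97, 75), (95, 145, 97, 75), (100, 145, 97, 75), (105, 145, 96, 77), (110, 145, 95, 75), (115, 144, 95, 75), (120, 144, 94, 75), (125, 143, 94, 74), (130, 143
[... 459 characters left out ...]
54, 122), (-25, 186, 147, 103), (-20, 212, 171, 117), (-15, 208, 165, 112), (-10, 215, 171, 116), (-5, 214, 171, 118), (0, 213, 172, 121), (5, 210, 168, 114), (10, 211, 169, 116), (15, 212, 170, 118), (20, 211, 169, 118), (25, 214, 171, 120), (30, 210, 168, 114), (35, 212, 170, 116), (40, 217, 177, 125), (45, 244, 222, 197), (50, 254, 252, 249), (55, 254, 252, 249), (60, 254, 252, 248), (65, 254, 253, 250), (70, 255, 254, 252), (75, 234, 226, 224), (80, 109, 118, 133), (85, 96, 100, 111), (90, 108, 106, 114), (95, 118, 98, 96), (100, 130, 98, 89), (105, 134, 79, 52), (110, 134, 76, 48), (115, 135, 78, 51), (120, 136, 79, 53), (125, 135, 79, 51), (130, 133, 76, 50)]
[ 567.7 -569.2   84.1] 0.1
```

{"method": "move_arm", "body": {
  "plan": [
    {"tx": 1.2,"ty": -1.2,"tz": 0.1},
    {"tx": 2.4,"ty": -2.4,"tz": 0.3},
    {"tx": 2.4,"ty": -2.4,"tz": 0.3},
    {"tx": 2.4,"ty": -2.4,"tz": 0.3},
    {"tx": 2.4,"ty": -2.4,"tz": 0.3},
    {"tx": 2.4,"ty": -2.4,"tz": 0.3},
    {"tx": 2.4,"ty": -2.4,"tz": 0.4},
    {"tx": 2.4,"ty": -2.4,"tz": 0.4},
    {"tx": 2.4,"ty": -2.4,"tz": 0.4},
    {"tx": 2.4,"ty": -2.4,"tz": 0.4},
    {"tx": 2.4,"ty": -2.4,"tz": 0.4},
    {"tx": 2.4,"ty": -2.4,"tz": 0.4}
  ],
  "gripper": 9
}}

```text
schema error: expected keys tx, ty, tz, wx, wy, wz
```

{"method": "move_arm", "body": {
  "plan": [
    {"tx": 2.4,"ty": -2.4,"tz": 0.4},
    {"tx": 2.4,"ty": -2.4,"tz": 0.4},
    {"tx": 2.4,"ty": -2.4,"tz": 0.4},
    {"tx": 2.4,"ty": -2.4,"tz": 0.4},
    {"tx": 2.4,"ty": -2.4,"tz": 0.4},
    {"tx": 2.4,"ty": -2.4,"tz": 0.4},
    {"tx": 2.4,"ty": -2.4,"tz": 0.4},
    {"tx": 2.4,"ty": -2.4,"tz": 0.4},
    {"tx": 2.4,"ty": -2.4,"tz": 0.4},
    {"tx": 2.4,"ty": -2.4,"tz": 0.4},
    {"tx": 2.4,"ty": -2.4,"tz": 0.4},
    {"tx": 1.8,"ty": -1.8,"tz": 0.3}
  ]
}}

```text
schema error: expected keys tx, ty, tz, wx, wy, wz
```

```bash
python3 - <<'E'
from h import *
s=env.state(); print(s['time_s'],s['ee_pos'],s['ee_rot'],s['force'],s['torque'])
R=Ro.from_euler('xyz',s['ee_rot'],degrees=True).as_matrix()
print(np.round(R.T@(np.array([530,203.5,130])-s['ee_pos']),1))
E
```

```text
0.1 [ 210.8771664  -534.46658854  213.2208057 ] [-1.79911518e+02 -1.23674251e-03  2.15306336e+01] [-0.29623633 -0.26654903  0.05175408] [ 0.00459197  0.01499878 -0.03063326]
[ 567.7 -569.2   84.1]
```

{"method": "move_arm", "body": {
  "plan": [
    {"tx": 1.2,"ty": -1.2,"tz": 0.1,"wx": 0,"wy": 0,"wz": 0},
    {"tx": 2.4,"ty": -2.4,"tz": 0.3,"wx": 0,"wy": 0,"wz": 0},
    {"tx": 2.4,"ty": -2.4,"tz": 0.3,"wx": 0,"wy": 0,"wz": 0},
    {"tx": 2.4,"ty": -2.4,"tz": 0.3,"wx": 0,"wy": 0,"wz": 0},
    {"tx": 2.4,"ty": -2.4,"tz": 0.3,"wx": 0,"wy": 0,"wz": 0},
    {"tx": 2.4,"ty": -2.4,"tz": 0.3,"wx": 0,"wy": 0,"wz": 0},
    {"tx": 2.4,"ty": -2.4,"tz": 0.4,"wx": 0,"wy": 0,"wz": 0},
    {"tx": 2.4,"ty": -2.4,"tz": 0.4,"wx": 0,"wy": 0,"wz": 0},
    {"tx": 2.4,"ty": -2.4,"tz": 0.4,"wx": 0,"wy": 0,"wz": 0},
    {"tx": 2.4,"ty": -2.4,"tz": 0.4,"wx": 0,"wy": 0,"wz": 0},
    {"tx": 2.4,"ty": -2.4,"tz": 0.4,"wx": 0,"wy": 0,"wz": 0},
    {"tx": 2.4,"ty": -2.4,"tz": 0.4,"wx": 0,"wy": 0,"wz": 0}
  ],
  "gripper": 9
}}

```text
time_s: 1.1
ee_pos: [366.5, -175.2, 173.6]
ee_rot: [-180.0, 0.0, 21.5]
force: [0.2, 0.5, 0.1]
gripper_width: 89.9
gripper_force: 0.0
```

{"method": "move_arm", "body": {
  "plan": [
    {"tx": 2.4,"ty": -2.4,"tz": 0.4,"wx": 0,"wy": 0,"wz": 0},
    {"tx": 2.4,"ty": -2.4,"tz": 0.4,"wx": 0,"wy": 0,"wz": 0},
    {"tx": 2.4,"ty": -2.4,"tz": 0.4,"wx": 0,"wy": 0,"wz": 0},
    {"tx": 2.4,"ty": -2.4,"tz": 0.4,"wx": 0,"wy": 0,"wz": 0},
    {"tx": 2.4,"ty": -2.4,"tz": 0.4,"wx": 0,"wy": 0,"wz": 0},
    {"tx": 2.4,"ty": -2.4,"tz": 0.4,"wx": 0,"wy": 0,"wz": 0},
    {"tx": 2.4,"ty": -2.4,"tz": 0.4,"wx": 0,"wy": 0,"wz": 0},
    {"tx": 2.4,"ty": -2.4,"tz": 0.4,"wx": 0,"wy": 0,"wz": 0},
    {"tx": 2.4,"ty": -2.4,"tz": 0.4,"wx": 0,"wy": 0,"wz": 0},
    {"tx": 2.4,"ty": -2.4,"tz": 0.3,"wx": 0,"wy": 0,"wz": 0},
    {"tx": 2.4,"ty": -2.4,"tz": 0.3,"wx": 0,"wy": 0,"wz": 0},
    {"tx": 1.6,"ty": -1.6,"tz": 0.3,"wx": 0,"wy": 0,"wz": 0}
  ]
}}

```text
time_s: 2.1
ee_pos: [525.0, 189.2, 128.3]
ee_rot: [-180.0, -0.0, 21.6]
force: [0.6, -0.2, -0.3]
gripper_width: 90.0
gripper_force: 0.0
```

```bash
cat >> h.py <<'E'
def center(f,piv,yaw):
    Re=Ro.from_euler('z',yaw).as_matrix(); b=profile(f,piv,Re)[2]
    lv=198; i=np.where((b[:-1]-lv)*(b[1:]-lv)<0)[0]
    x=YS[i]+(lv-b[i])/(b[i+1]-b[i]); return x
E
python3 - <<'E'
from h import *
s=env.state(); print(s['time_s'],s['ee_pos'],s['ee_rot'],s['force'],s['torque'])
R=Ro.from_euler('xyz',s['ee_rot'],degrees=True).as_matrix()
print(np.round(R.T@(np.array([530,203.5,130])-s['ee_pos']),1))
f=grab_frame('top'); print(np.round(center(f,np.array([668,230,50.]),np.radians(10.9)),1))
g=grab_frame('scene'); print(np.round(center(g,np.array([668,230,50.]),np.radians(10.9)),1))
np.save('scene1.npy',g,allow_pickle=True); np.save('top1.npy',f,allow_pickle=True)
print(env.state()['time_s'])
E
```

```text
2.1 [525.0063456  189.2183318  128.32028732] [-1.79971519e+02 -2.66686332e-02  2.16154872e+01] [ 0.56919111 -0.20333103 -0.30374992] [-0.00728029 -0.08897615  0.03491505]
[  9.9 -11.4  -1.7]
[-71.9 -32.9  38.4  76.1]
[-72.6 -32.5  45.   76.5]
2.2
```

{"method": "move_arm", "body": {
  "plan": [
    {"tx": 0.5,"ty": -0.5,"tz": 0.2,"wx": 0,"wy": 0,"wz": 0},
    {"tx": 0.58,"ty": -0.6,"tz": 0.4,"wx": 0,"wy": 0,"wz": 0},
    {"tx": 0,"ty": 0,"tz": 0.9,"wx": 0,"wy": 0,"wz": 0.0234},
    {"tx": 0,"ty": 0,"tz": 1.0,"wx": 0,"wy": 0,"wz": 0.0234},
    {"tx": 0,"ty": 0,"tz": 1.2,"wx": 0,"wy": 0,"wz": 0.0234},
    {"tx": 0,"ty": 0,"tz": 1.2,"wx": 0,"wy": 0,"wz": 0.0234},
    {"tx": 0,"ty": 0,"tz": 1.2,"wx": 0,"wy": 0,"wz": 0.0234},
    {"tx": 0,"ty": 0,"tz": 1.2,"wx": 0,"wy": 0,"wz": 0.0234},
    {"tx": 0,"ty": 0,"tz": 1.0,"wx": 0,"wy": 0,"wz": 0.0234},
    {"tx": 0,"ty": 0,"tz": 0.6,"wx": 0,"wy": 0,"wz": 0.0234},
    {"tx": 0,"ty": 0,"tz": 0.3,"wx": 0,"wy": 0,"wz": 0},
    {"tx": 0,"ty": 0,"tz": 0,"wx": 0,"wy": 0,"wz": 0}
  ]
}}

```text
time_s: 3.2
ee_pos: [529.7, 200.1, 36.2]
ee_rot: [180.0, 0.1, 10.8]
force: [-0.6, 0.3, 0.2]
gripper_width: 89.8
gripper_force: 0.0
```

```bash
python3 - <<'E'
from h import *
f=grab_frame('top'); print(np.round(center(f,np.array([668,230,50.]),np.radians(10.9)),1))
s=env.state(); print(s['time_s'],s['ee_pos'],s['ee_rot'],s['force'],s['torque'])
a=f['color'][165:270,195:275]; g=grab_frame('scene'); b=g['color'][150:255,250:390]
save('c3.png',np.hstack([a,b]),None,3.6)
E
```

```text
[-71.9 -32.9  38.4  76.1]
3.25 [530.21066066 200.39103903  36.81651912] [1.79992698e+02 7.97104413e-03 1.07915233e+01] [0.1020887  0.17737669 0.45138816] [ 0.01451101  0.02837629 -0.00251125]
```

View pics/c3.png

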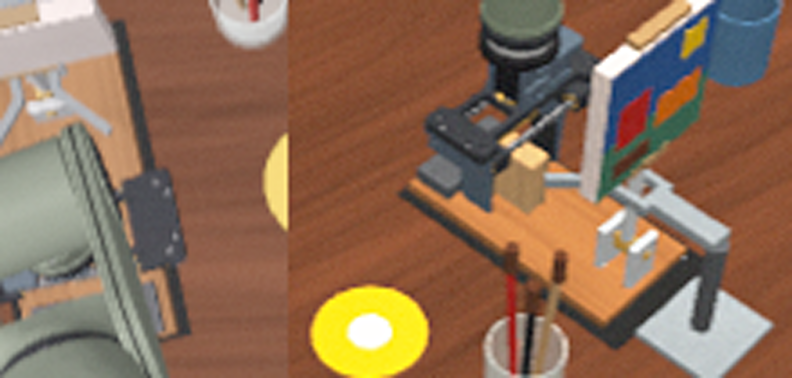

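{"method": "move_arm", "body": {
  "plan": [
    {"tx": 0.1,"ty": -0.2,"tz": 0,"wx": 0,"wy": 0,"wz": 0},
    {"tx": 0.1,"ty": -0.18,"tz": 0,"wx": 0,"wy": 0,"wz": 0},
    {"tx": 0,"ty": 0,"tz": 0,"wx": 0,"wy": 0,"wz": 0}
  ]
}}

```text
time_s: 3.55
ee_pos: [532.0, 205.3, 37.5]
ee_rot: [-180.0, -0.1, 10.8]
force: [0.0, 0.1, 0.3]
gripper_width: 89.9
gripper_force: 0.0
```

{"method": "move_arm", "body": {
  "plan": [
    {"tx": 0,"ty": 0,"tz": 0,"wx": 0,"wy": 0,"wz": 0},
    {"tx": 0,"ty": 0,"tz": 0,"wx": 0,"wy": 0,"wz": 0},
    {"tx": 0,"ty": 0,"tz": 0,"wx": 0,"wy": 0,"wz": 0},
    {"tx": 0,"ty": 0,"tz": 0,"wx": 0,"wy": 0,"wz": 0},
    {"tx": 0,"ty": 0,"tz": 0,"wx": 0,"wy": 0,"wz": 0},
    {"tx": 0,"ty": 0,"tz": 0,"wx": 0,"wy": 0,"wz": 0}
  ],
  "gripper": 2.4,
  "force": 10
}}

```text
time_s: 4.05
ee_pos: [531.4, 204.6, 36.9]
ee_rot: [180.0, 0.0, 10.8]
force: [-0.4, -0.5, -0.0]
gripper_width: 52.9
gripper_force: 0.0
```

```bash
python3 - <<'E'
from h import *
f=grab_frame('top'); print(np.round(center(f,np.array([668,230,50.]),np.radians(10.9)),1))
g=grab_frame('scene'); print(np.round(center(g,np.array([668,230,50.]),np.radians(10.9)),1))
print(env.state())
E
```

```text
[-71.9 -33.   38.4  76.1]
[-72.5 -32.5  45.   76.5]
{'time_s': 4.15, 'qpos': array([ 1.99061207e+01,  2.73547698e+01,  1.03790838e+02, -5.58157094e-03,
        4.88553404e+01,  9.91063835e+01]), 'qvel': array([ 0.07915783, -0.11279391, -0.04387213, -0.02794599, -0.02718886,
        0.03862276]), 'effort': array([ 2.02237730e-03, -4.42157686e+01, -1.78679627e+01,  1.71378243e-02,
       -8.11414397e-02,  1.84934866e-04]), 'ee_pos': array([531.43694517, 204.64628019,  36.90984576]), 'ee_rot': array([1.79995700e+02, 2.71378750e-04, 1.08034098e+01]), 'force': array([0.98061585, 0.24030858, 0.18092449]), 'torque': array([-0.03071279, -0.03956619,  0.03941651]), 'gripper_force': 0.0, 'gripper_width': 44.91076235474632}
```

{"method": "move_arm", "body": {
  "plan": [
    {"tx": 0,"ty": 0,"tz": 0,"wx": 0,"wy": 0,"wz": 0},
    {"tx": 0,"ty": 0,"tz": 0,"wx": 0,"wy": 0,"wz": 0},
    {"tx": 0,"ty": 0,"tz": 0,"wx": 0,"wy": 0,"wz": 0},
    {"tx": 0,"ty": 0,"tz": 0,"wx": 0,"wy": 0,"wz": 0}
  ]
}}

```text
time_s: 4.48
ee_pos: [531.4, 204.9, 36.9]
ee_rot: [-180.0, -0.0, 10.8]
force: [-0.5, 1.0, -0.3]
gripper_width: 29.9
gripper_force: 10.0
```

```bash
cat > c.py <<'E'
import sys,json,os,pickle
from h import *
from scipy.linalg import expm
m,l,k,c=0.30,.172,.38,.05; I=.0106+m*l*l; g=9.81; DT=1/12
def disc(dt):  # state th,om,beta ; inputs u=dbeta/dt, a (pivot accel along easel y)
    A=np.zeros((5,5)); A[0,1]=1; A[1]=[(m*g*l-k)/I,-c/I,k/I,c/I,m*l/I]; A[2,3]=1
    E=expm(A*dt); return E[:3,:3],E[:3,3:]
def pose(p):  # pivot pose x,y,z,yaw,beta -> easel/tool
    R=Ro.from_euler('z',p[3])*Ro.from_euler('x',p[4]); return R
def tcp(p,off):
    R=pose(p); return p[:3]+R.apply(off), R*Ro.from_euler('x',np.pi)
S=pickle.load(open('S.pkl','rb')) if os.path.exists('S.pkl') else None
def mj(s): s=np.clip(s,0,1); return s**3*(10-15*s+6*s*s)
def ref(S,i):
    t=S['seg']; d=mj(i/t['n']) if t['n'] else 1.; return t['p0']+d*(t['p1']-t['p0'])
def measure(S):
    st=env.state(); f=grab_frame('top')
    R=Ro.from_euler('xyz',st['ee_rot'],degrees=True)*Ro.from_euler('x',np.pi); ez=R.as_euler('ZXY')
    piv=np.array(st['ee_pos'])-R.apply(S['off'])
    x=center(f,piv,ez[0]); return st,piv,ez,x,f
def step(N,fork=False,settle=None,use=True):
    st,piv,ez,x,f=measure(S)
    P,X=S['P'],S['X']   # X: th,om,bias
    def pred(u,a,beta,dt):
        nonlocal X,P
        A,B=disc(dt); n=A@[X[0],X[1],beta]+B@[u,a]; X=np.array([n[0],n[1],X[2]])
        F=np.eye(3); F[:2,:2]=A[:2,:2]; q=.25 if fork else .04
        P=F@P@F.T+np.diag([1e-7,q*q*dt,4e-6*dt]); return n[2]
    b=S['beta']
    for u,a in S['ua']: b=pred(u,a,b,DT)
    z=None
    ok=len(x)==4 and abs(x[3]-x[0]-148.5)<6
    if ok:
        z=-np.mean(x)/270; H=np.array([[1,0,1.]]); K_=P@H.T/(H@P@H.T+.0015**2)
        inn=z-X[0]-X[2]; X=X+K_[:,0]*inn; P=P-K_@H@P
    print('t %.2f piv'%st['time_s'],np.round(piv,1),'yaw/b/pitch',np.round(np.degrees(ez),2),'F',np.round(st['force'],1),'x',np.round(x,1))
    print('cmd piv',np.round(S['cur'][:3],1),np.round(np.degrees(S['cur'][3:]),2))
    print('z %s th %.2f om %.2f bias %.2f inn %.2f deg, sd'%(None if z is None else round(np.degrees(z),2),*np.degrees(X),np.degrees(inn) if ok else 9),np.round(np.degrees(np.sqrt(np.diag(P))),2))
    b=pred(0,0,b,.05)   # camera time
    # plan
    Hn=30; i0=S['i']; pr=np.array([ref(S,i0+j) for j in range(Hn+2)])
    cur=S['cur'].copy()
    yv=np.array([-np.sin(cur[3]),np.cos(cur[3])]); y=pr[:,:2]@yv; v=np.diff(np.r_[y[0],y])/DT
    v0=S['v']; vv=np.diff(y)/DT; a=np.diff(np.r_[v0,vv])/DT
    A,B=disc(DT); x0=np.array([X[0],X[1],b]); free=[];G=np.zeros((3*Hn,Hn)); s=x0
    for j in range(Hn):
        s=A@s+B[:,1]*a[j]; free.append(s)
        col=B[:,0]
        for r in range(j,Hn): G[3*r:3*r+3,j]=col; col=A@col
    W=np.tile([1.,.35,.25],Hn); W[-3:]*=5
    M=np.vstack([G*W[:,None],.12*np.eye(Hn)]); rhs=np.r_[-np.concatenate(free)*W,np.zeros(Hn)]
    u=np.linalg.lstsq(M,rhs,rcond=None)[0]
    if not use: u=np.full(Hn,-b/DT/max(N,1)); 
    u=np.clip(u,-.7,.7)
    rows=[];ua=[];s=x0;th=[]
    pc,Rc=S['cmd']
    for j in range(N):
        p=pr[j+1].copy(); p[4]=s[2]+u[j]*DT
        q,R=tcp(p,S['off']); d=Rc.inv().apply(q-pc)/10; w=(Rc.inv()*R).as_rotvec()
        d=np.round(d,2); w=np.round(w,3); pc=pc+Rc.apply(d*10); Rc=Rc*Ro.from_rotvec(w)
        ez2=(Rc*Ro.from_euler('x',np.pi)).as_euler('ZXY'); uj=(ez2[1]-s[2])/DT
        s=A@np.array([s[0],s[1],ez2[1]-uj*DT])+B@[uj,a[j]]; ua.append((uj,a[j])); th.append(np.degrees(s[0]))
        rows.append(dict(zip(('tx','ty','tz','wx','wy','wz'),[float(t)+0. for t in [*d,*w]])))
        cur=np.r_[pc-(Rc*Ro.from_euler('x',np.pi)).apply(S['off']),ez2[0],ez2[1]]
    print('pred th',np.round(th,2),'beta end %.2f'%np.degrees(s[2]),'seg',i0+N,S['seg']['n'])
    print(json.dumps(rows))
    S.update(P=P,X=X,beta=b,ua=ua,i=i0+N,cmd=(pc,Rc),cur=cur,v=vv[N-1]); pickle.dump(S,open('S.pkl','wb'))
def newseg(dst,n,rel=False):
    """dst: x,y,z,yaw(deg) of pivot; None keeps"""
    p0=ref(S,S['i']); p1=p0.copy()
    for j,d in enumerate(dst):
        if d is not None: p1[j]=np.radians(d) if j==3 else d
    S['seg']=dict(p0=p0,p1=p1,n=n); S['i']=0
E
python3 - <<'E'
from h import *
f=grab_frame('top'); print(np.round(center(f,np.array([668,230,50.]),np.radians(10.9)),1))
s=env.state(); print(s['time_s'],s['ee_pos'],s['ee_rot'],s['force'],s['torque'],s['gripper_width'],s['gripper_force'])
E
```

```text
[-71.9 -33.1  38.2  76.1]
4.5333 [531.40676631 204.93913288  36.91541589] [-1.79986727e+02 -4.56939324e-03  1.08221028e+01] [-0.57775823  2.88830159 -1.02476566] [0.2958994  0.08101571 0.17772799] 29.948838533620034 9.99734491109848
```

{"method": "move_arm", "body": {
  "plan": [
    {"tx": 0,"ty": 0,"tz": 0,"wx": 0,"wy": 0,"wz": 0},
    {"tx": 0,"ty": 0,"tz": 0,"wx": 0,"wy": 0,"wz": 0},
    {"tx": 0,"ty": 0,"tz": 0,"wx": 0,"wy": 0,"wz": 0}
  ],
  "gripper": 2.4,
  "force": 60
}}

```text
time_s: 4.78
ee_pos: [531.4, 204.9, 36.9]
ee_rot: [-180.0, -0.0, 10.8]
force: [-1.0, 2.8, -0.4]
gripper_width: 29.7
gripper_force: 60.0
```

```bash
python3 - <<'E'
import c; from c import *
st=env.state(); R=Ro.from_euler('xyz',st['ee_rot'],degrees=True); p=np.array(st['ee_pos'])
ez=(R*Ro.from_euler('x',np.pi)).as_euler('ZXY'); off=np.array([-138.5,0,p[2]-50])
Rl=Ro.from_euler('z',ez[0]); piv=p-Rl.apply(off)
c.S=dict(off=off,cmd=(p,Rl*Ro.from_euler('x',np.pi)),cur=np.r_[piv,ez[0],0],beta=0.,ua=[],i=0,v=0.,X=np.zeros(3),P=np.diag([.006,.01,.006])**2)
c.S['seg']=dict(p0=c.S['cur'],p1=c.S['cur'],n=0)
x=measure(c.S)[3]; c.S['X'][2]=-np.mean(x)/270; print(st['gripper_width'],st['gripper_force'])
newseg([None,None,piv[2]+35,None],18); step(6,fork=True)
E
```

```text
Traceback (most recent call last):
AttributeError: 'float' object has no attribute 'S' and no __dict__ for setting new attributes
```

```bash
sed 's/^import c; from c import \*/X/' /dev/null; python3 - <<'E'
from c import *
import c as C
st=env.state(); R=Ro.from_euler('xyz',st['ee_rot'],degrees=True); p=np.array(st['ee_pos'])
ez=(R*Ro.from_euler('x',np.pi)).as_euler('ZXY'); off=np.array([-138.5,0,p[2]-50])
Rl=Ro.from_euler('z',ez[0]); piv=p-Rl.apply(off)
S=C.S=dict(off=off,cmd=(p,Rl*Ro.from_euler('x',np.pi)),cur=np.r_[piv,ez[0],0],beta=0.,ua=[],i=0,v=0.,X=np.zeros(3),P=np.diag([.006,.01,.006])**2)
S['seg']=dict(p0=S['cur'],p1=S['cur'],n=0)
x=measure(S)[3]; S['X'][2]=-np.mean(x)/270; print(st['gripper_width'],st['gripper_force'],ez)
newseg([None,None,piv[2]+35,None],18); step(6,fork=True)
E
```

```text
29.673311935613878 59.9962717294693 [ 1.88884088e-01  1.84653510e-04 -7.03780275e-05]
t 4.83 piv [667.4 230.9  50. ] yaw/b/pitch [ 1.082e+01  1.000e-02 -0.000e+00] F [-0.1  2.5 -0.3] x [-72.8 -34.   37.2  75.1]
cmd piv [667.4 230.9  50. ] [10.82  0.  ]
z -0.29 th -0.00 om 0.00 bias -0.29 inn -0.01 deg, sd [0.25 0.57 0.25]
pred th [-0.   -0.01 -0.01 -0.01 -0.01 -0.01] beta end -0.00 seg 6 18
[{"tx": 0.0, "ty": 0.0, "tz": -0.01, "wx": 0.0, "wy": 0.0, "wz": 0.0}, {"tx": 0.0, "ty": 0.0, "tz": -0.03, "wx": 0.0, "wy": 0.0, "wz": 0.0}, {"tx": 0.0, "ty": 0.0, "tz": -0.08, "wx": 0.0, "wy": 0.0, "wz": 0.0}, {"tx": 0.0, "ty": 0.0, "tz": -0.15, "wx": 0.0, "wy": 0.0, "wz": 0.0}, {"tx": 0.0, "ty": 0.0, "tz": -0.2, "wx": 0.0, "wy": 0.0, "wz": 0.0}, {"tx": 0.0, "ty": 0.0, "tz": -0.26, "wx": 0.0, "wy": 0.0, "wz": 0.0}]
```

{"method": "move_arm", "body": {
  "plan": [
    {"tx": 0.0,"ty": 0.0,"tz": -0.01,"wx": 0.0,"wy": 0.0,"wz": 0.0},
    {"tx": 0.0,"ty": 0.0,"tz": -0.03,"wx": 0.0,"wy": 0.0,"wz": 0.0},
    {"tx": 0.0,"ty": 0.0,"tz": -0.08,"wx": 0.0,"wy": 0.0,"wz": 0.0},
    {"tx": 0.0,"ty": 0.0,"tz": -0.15,"wx": 0.0,"wy": 0.0,"wz": 0.0},
    {"tx": 0.0,"ty": 0.0,"tz": -0.2,"wx": 0.0,"wy": 0.0,"wz": 0.0},
    {"tx": 0.0,"ty": 0.0,"tz": -0.26,"wx": 0.0,"wy": 0.0,"wz": 0.0}
  ]
}}

```text
time_s: 5.38
ee_pos: [530.2, 203.8, 43.3]
ee_rot: [179.9, 0.2, 10.8]
force: [0.2, 0.2, -8.6]
gripper_width: 30.1
gripper_force: 60.0
```

```bash
python3 -c "
from c import *
step(6,fork=True)"
```

```text
t 5.38 piv [666.3 229.8  55.9] yaw/b/pitch [10.78 -0.06  0.2 ] F [ 0.2  0.2 -8.6] x [-71.3 -32.6  38.6  76.1]
cmd piv [667.4 230.9  57.3] [10.82 -0.  ]
z -0.57 th -0.29 om -0.76 bias -0.28 inn -0.28 deg, sd [0.27 5.25 0.26]
pred th [-0.36 -0.33 -0.29 -0.24 -0.19 -0.15] beta end 0.11 seg 12 18
[{"tx": 0.0, "ty": -0.01, "tz": -0.31, "wx": 0.005, "wy": 0.0, "wz": 0.0}, {"tx": 0.0, "ty": 0.0, "tz": -0.35, "wx": 0.001, "wy": 0.0, "wz": 0.0}, {"tx": 0.0, "ty": 0.0, "tz": -0.36, "wx": -0.001, "wy": 0.0, "wz": 0.0}, {"tx": 0.0, "ty": 0.0, "tz": -0.36, "wx": -0.001, "wy": 0.0, "wz": 0.0}, {"tx": 0.0, "ty": 0.0, "tz": -0.35, "wx": -0.001, "wy": 0.0, "wz": 0.0}, {"tx": 0.0, "ty": 0.0, "tz": -0.31, "wx": -0.001, "wy": 0.0, "wz": 0.0}]
```

{"method": "move_arm", "body": {
  "plan": [
    {"tx": 0.0,"ty": -0.01,"tz": -0.31,"wx": 0.005,"wy": 0.0,"wz": 0.0},
    {"tx": 0.0,"ty": 0.0,"tz": -0.35,"wx": 0.001,"wy": 0.0,"wz": 0.0},
    {"tx": 0.0,"ty": 0.0,"tz": -0.36,"wx": -0.001,"wy": 0.0,"wz": 0.0},
    {"tx": 0.0,"ty": 0.0,"tz": -0.36,"wx": -0.001,"wy": 0.0,"wz": 0.0},
    {"tx": 0.0,"ty": 0.0,"tz": -0.35,"wx": -0.001,"wy": 0.0,"wz": 0.0},
    {"tx": 0.0,"ty": 0.0,"tz": -0.31,"wx": -0.001,"wy": 0.0,"wz": 0.0}
  ]
}}

```text
time_s: 5.93
ee_pos: [531.5, 204.7, 65.2]
ee_rot: [-179.9, -0.0, 10.8]
force: [0.1, 0.8, -7.8]
gripper_width: 29.9
gripper_force: 60.0
```

```bash
python3 -c "
from c import *
step(6,fork=True)"
```

```text
t 5.93 piv [667.6 230.7  78.3] yaw/b/pitch [10.81  0.11 -0.02] F [ 0.1  0.8 -7.8] x [-72.8 -34.1  37.3  74.8]
cmd piv [667.4 230.9  77.7] [10.82  0.11]
z -0.28 th 0.01 om 0.79 bias -0.29 inn 0.16 deg, sd [0.29 5.41 0.27]
pred th [0.1  0.12 0.11 0.11 0.09 0.06] beta end -0.11 seg 18 18
[{"tx": 0.0, "ty": 0.0, "tz": -0.26, "wx": -0.003, "wy": 0.0, "wz": 0.0}, {"tx": 0.0, "ty": 0.0, "tz": -0.2, "wx": -0.001, "wy": 0.0, "wz": 0.0}, {"tx": 0.0, "ty": 0.0, "tz": -0.15, "wx": 0.0, "wy": 0.0, "wz": 0.0}, {"tx": 0.0, "ty": 0.0, "tz": -0.08, "wx": 0.0, "wy": 0.0, "wz": 0.0}, {"tx": 0.0, "ty": 0.0, "tz": -0.03, "wx": 0.0, "wy": 0.0, "wz": 0.0}, {"tx": 0.0, "ty": 0.0, "tz": -0.01, "wx": 0.0, "wy": 0.0, "wz": 0.0}]
```

{"method": "move_arm", "body": {
  "plan": [
    {"tx": 0.0,"ty": 0.0,"tz": -0.26,"wx": -0.003,"wy": 0.0,"wz": 0.0},
    {"tx": 0.0,"ty": 0.0,"tz": -0.2,"wx": -0.001,"wy": 0.0,"wz": 0.0},
    {"tx": 0.0,"ty": 0.0,"tz": -0.15,"wx": 0.0,"wy": 0.0,"wz": 0.0},
    {"tx": 0.0,"ty": 0.0,"tz": -0.08,"wx": 0.0,"wy": 0.0,"wz": 0.0},
    {"tx": 0.0,"ty": 0.0,"tz": -0.03,"wx": 0.0,"wy": 0.0,"wz": 0.0},
    {"tx": 0.0,"ty": 0.0,"tz": -0.01,"wx": 0.0,"wy": 0.0,"wz": 0.0}
  ]
}}

```text
time_s: 6.48
ee_pos: [531.4, 204.7, 71.9]
ee_rot: [179.9, 0.0, 10.8]
force: [-0.6, -0.4, -9.5]
gripper_width: 29.9
gripper_force: 60.0
```

```bash
sed -i "s/    x=center(f,piv,ez\[0\]); return/    x=center(f,.25*piv+.75*S['cur'][:3],S['cur'][3]); return/" c.py; python3 -c "
from c import *
S['P']=np.diag([.006,.02,.006])**2
newseg([559.4,210.3,None,None],18); step(5)"
```

```text
t 6.48 piv [667.4 230.6  84.9] yaw/b/pitch [ 1.081e+01 -1.200e-01  1.000e-02] F [-0.6 -0.4 -9.5] x [-70.5 -31.6  39.5  77.3]
cmd piv [667.4 231.   85. ] [10.82 -0.11]
z -0.78 th -0.39 om -1.17 bias -0.38 inn -0.56 deg, sd [0.33 1.1  0.32]
pred th [-0.52 -0.52 -0.47 -0.42 -0.35] beta end -0.46 seg 5 18
[{"tx": -0.02, "ty": 0.0, "tz": 0.0, "wx": 0.006, "wy": 0.0, "wz": 0.0}, {"tx": -0.11, "ty": 0.0, "tz": 0.0, "wx": -0.001, "wy": 0.0, "wz": 0.0}, {"tx": -0.26, "ty": 0.0, "tz": 0.0, "wx": -0.004, "wy": 0.0, "wz": 0.0}, {"tx": -0.45, "ty": 0.01, "tz": 0.0, "wx": -0.004, "wy": 0.0, "wz": 0.0}, {"tx": -0.64, "ty": 0.0, "tz": 0.0, "wx": -0.003, "wy": 0.0, "wz": 0.0}]
```

```bash
sed -i "s#a=np.diff(np.r_\[v0,vv\])/DT#a=np.diff(np.r_[v0,vv])/DT/1000#; s#    st,piv,ez,x,f=measure(S)#    pickle.dump(S,open('S_bak.pkl','wb')); st,piv,ez,x,f=measure(S)#" c.py; python3 -c "
from c import *
rows=[[-0.02,0,0,.006],[-.11,0,0,-.001],[-.26,0,0,-.004],[-.45,.01,0,-.004],[-.64,0,0,-.003]]
pc,Rc=S['cmd']
for d in rows[::-1]:
    Rc=Rc*Ro.from_rotvec([-d[3],0,0]); pc=pc-Rc.apply(np.array(d[:3])*10)
E=Rc*Ro.from_euler('x',np.pi); ez=E.as_euler('ZXY')
S.update(i=0,cmd=(pc,Rc),cur=np.r_[pc-E.apply(S['off']),ez[0],ez[1]],v=0.,beta=ez[1],ua=[],X=np.array([np.radians(-.4),0,np.radians(-.38)]),P=np.diag([.006,.02,.006])**2)
step(5)"
```

```text
t 6.53 piv [667.4 230.6  84.9] yaw/b/pitch [ 1.081e+01 -1.200e-01  1.000e-02] F [-0.2  0.6 -7.4] x [-70.1 -31.2  39.9  77.5]
cmd piv [667.4 231.   85. ] [10.82 -0.11]
z -0.85 th -0.44 om 0.00 bias -0.42 inn -0.07 deg, sd [0.25 1.15 0.25]
pred th [-0.43 -0.39 -0.32 -0.26 -0.2 ] beta end 0.17 seg 5 18
[{"tx": -0.02, "ty": 0.0, "tz": 0.0, "wx": 0.006, "wy": 0.0, "wz": 0.0}, {"tx": -0.11, "ty": -0.01, "tz": 0.0, "wx": 0.001, "wy": 0.0, "wz": 0.0}, {"tx": -0.26, "ty": 0.01, "tz": 0.0, "wx": 0.0, "wy": 0.0, "wz": 0.0}, {"tx": -0.45, "ty": 0.0, "tz": 0.0, "wx": -0.001, "wy": 0.0, "wz": 0.0}, {"tx": -0.64, "ty": 0.0, "tz": 0.0, "wx": -0.001, "wy": 0.0, "wz": 0.0}]
```

{"method": "move_arm", "body": {
  "plan": [
    {"tx": -0.02,"ty": 0.0,"tz": 0.0,"wx": 0.01,"wy": 0.0,"wz": 0.0},
    {"tx": -0.11,"ty": -0.01,"tz": 0.0,"wx": 0.004,"wy": 0.0,"wz": 0.0},
    {"tx": -0.26,"ty": 0.01,"tz": 0.0,"wx": 0.0,"wy": 0.0,"wz": 0.0},
    {"tx": -0.45,"ty": 0.0,"tz": 0.0,"wx": -0.001,"wy": 0.0,"wz": 0.0},
    {"tx": -0.64,"ty": 0.0,"tz": 0.0,"wx": -0.001,"wy": 0.0,"wz": 0.0}
  ]
}}

```text
time_s: 7.0
ee_pos: [516.7, 201.8, 71.9]
ee_rot: [-179.4, -0.0, 10.8]
force: [0.3, 0.2, -7.9]
gripper_width: 29.6
gripper_force: 60.0
```

```bash
python3 -c "
from c import *
# executed wx was 0.010,0.004 in the first two rows (0.007 more)
pc,Rc=S['cmd']; Rc=Rc*Ro.from_rotvec([.007,0,0]); S['cmd']=(pc,Rc)
E=Rc*Ro.from_euler('x',np.pi); ez=E.as_euler('ZXY'); S['cur'][4]=ez[1]
S['cur'][:3]=pc-E.apply(S['off'])
S['ua'][0]=(S['ua'][0][0]+.004*12,0); S['ua'][1]=(S['ua'][1][0]+.003*12,0)
S['X'][1]=np.radians(-.8)
step(5)"
```

```text
t 7.00 piv [652.8 227.6  85. ] yaw/b/pitch [10.79  0.56 -0.02] F [ 0.3  0.2 -7.9] x [-73.6 -35.   36.2  74.1]
cmd piv [652.9 228.   85. ] [10.82  0.57]
z -0.09 th 0.33 om 3.10 bias -0.42 inn 0.06 deg, sd [0.27 0.94 0.26]
pred th [0.66 0.67 0.59 0.49 0.38] beta end -0.40 seg 10 18
[{"tx": -0.83, "ty": 0.01, "tz": 0.0, "wx": -0.018, "wy": 0.0, "wz": 0.0}, {"tx": -0.97, "ty": 0.01, "tz": 0.0, "wx": -0.005, "wy": 0.0, "wz": 0.0}, {"tx": -1.08, "ty": 0.0, "tz": 0.0, "wx": 0.001, "wy": 0.0, "wz": 0.0}, {"tx": -1.14, "ty": -0.01, "tz": 0.0, "wx": 0.002, "wy": 0.0, "wz": 0.0}, {"tx": -1.14, "ty": 0.0, "tz": 0.0, "wx": 0.003, "wy": 0.0, "wz": 0.0}]
```

{"method": "move_arm", "body": {
  "plan": [
    {"tx": -0.83,"ty": 0.01,"tz": 0.0,"wx": -0.018,"wy": 0.0,"wz": 0.0},
    {"tx": -0.97,"ty": 0.01,"tz": 0.0,"wx": -0.005,"wy": 0.0,"wz": 0.0},
    {"tx": -1.08,"ty": 0.0,"tz": 0.0,"wx": 0.001,"wy": 0.0,"wz": 0.0},
    {"tx": -1.14,"ty": -0.01,"tz": 0.0,"wx": 0.002,"wy": 0.0,"wz": 0.0},
    {"tx": -1.14,"ty": 0.0,"tz": 0.0,"wx": 0.003,"wy": 0.0,"wz": 0.0}
  ]
}}

```text
time_s: 7.47
ee_pos: [464.6, 191.9, 71.9]
ee_rot: [179.6, 0.0, 10.8]
force: [-0.0, 0.0, -8.1]
gripper_width: 29.4
gripper_force: 60.0
```

```bash
python3 -c "
from c import *
step(5)"
```

```text
t 7.47 piv [600.6 218.   84.9] yaw/b/pitch [10.83 -0.38  0.04] F [-0.   0.  -8.1] x [-68.4 -29.6  41.7  79.1]
cmd piv [602.2 218.5  85. ] [10.82 -0.4 ]
z -1.21 th -0.99 om -3.99 bias -0.19 inn -1.17 deg, sd [0.27 0.93 0.25]
pred th [-1.39 -1.33 -1.16 -0.95 -0.76] beta end 0.69 seg 15 18
[{"tx": -1.08, "ty": -0.03, "tz": 0.0, "wx": 0.025, "wy": 0.0, "wz": 0.0}, {"tx": -0.97, "ty": -0.01, "tz": 0.0, "wx": 0.006, "wy": 0.0, "wz": 0.0}, {"tx": -0.82, "ty": 0.0, "tz": 0.0, "wx": -0.002, "wy": 0.0, "wz": 0.0}, {"tx": -0.65, "ty": 0.01, "tz": 0.0, "wx": -0.005, "wy": 0.0, "wz": 0.0}, {"tx": -0.45, "ty": 0.0, "tz": 0.0, "wx": -0.005, "wy": 0.0, "wz": 0.0}]
```

{"method": "move_arm", "body": {
  "plan": [
    {"tx": -1.08,"ty": -0.03,"tz": 0.0,"wx": 0.025,"wy": 0.0,"wz": 0.0},
    {"tx": -0.97,"ty": -0.01,"tz": 0.0,"wx": 0.006,"wy": 0.0,"wz": 0.0},
    {"tx": -0.82,"ty": 0.0,"tz": 0.0,"wx": -0.002,"wy": 0.0,"wz": 0.0},
    {"tx": -0.65,"ty": 0.01,"tz": 0.0,"wx": -0.005,"wy": 0.0,"wz": 0.0},
    {"tx": -0.45,"ty": 0.0,"tz": 0.0,"wx": -0.005,"wy": 0.0,"wz": 0.0}
  ]
}}

```text
time_s: 7.93
ee_pos: [426.1, 184.7, 72.0]
ee_rot: [-179.4, 0.0, 10.8]
force: [-0.0, 0.4, -8.8]
gripper_width: 29.7
gripper_force: 60.0
```

```bash
python3 -c "
from c import *
step(4)"
```

```text
t 7.93 piv [562.2 210.5  85. ] yaw/b/pitch [10.8   0.64  0.02] F [-0.   0.4 -8.8] x [-75.5 -36.6  34.6  72.4]
cmd piv [563.2 211.   85. ] [10.82  0.69]
z 0.27 th 0.65 om 5.00 bias -0.41 inn 1.22 deg, sd [0.26 0.93 0.24]
pred th [1.17 1.17 1.05 0.89] beta end -0.92 seg 19 18
[{"tx": -0.26, "ty": 0.04, "tz": 0.0, "wx": -0.027, "wy": 0.0, "wz": 0.0}, {"tx": -0.11, "ty": 0.01, "tz": 0.0, "wx": -0.007, "wy": 0.0, "wz": 0.0}, {"tx": -0.02, "ty": -0.01, "tz": 0.0, "wx": 0.002, "wy": 0.0, "wz": 0.0}, {"tx": 0.0, "ty": 0.0, "tz": 0.0, "wx": 0.004, "wy": 0.0, "wz": 0.0}]
```

```bash
cat > fit.py <<'E'
import numpy as np
from scipy.optimize import least_squares
seq=[(4.883,[0]*6),(5.433,[.005,.001,-.001,-.001,-.001,-.001]),(5.983,[-.003,-.001,0,0,0,0]),(6.583,[.010,.004,0,-.001,-.001]),(7.05,[-.018,-.005,.001,.002,.003]),(7.517,[.025,.006,-.002,-.005,-.005])]
Z=[(5.38,-.39),(5.93,-.23),(6.48,-.76),(6.53,-.83),(7.0,-.07),(7.467,-1.2),(7.933,.285)]
dt=1/240.; t0=4.883; T=np.arange(t0,8.0,dt)
tb=[t0];bb=[0.]
for s,r in seq:
    tb.append(s);bb.append(bb[-1])
    for i,w in enumerate(r): tb.append(s+(i+1)/12);bb.append(bb[-1]+w)
def sim(m,b0,th,om,delay,ks,cs,ly):
    l=.172;I=.0106+m*l*l;k=.38*ks;c=.05*cs
    b=np.interp(T-delay,tb,bb)+b0; db=np.gradient(b,dt); ddb=np.gradient(db,dt); o=[]
    for i in range(len(T)):
        o.append(th); om+=dt*(m*9.81*l*th-k*(th-b[i])-c*(om-db[i])+m*l*ly*ddb[i])/I; th+=om*dt
    return np.array(o)
def go(free,p0):
    base=np.array([.30,0,0,0,.0,1,1,0,-.3*np.pi/180])
    ix=[['m','b0','th','om','delay','ks','cs','ly','bias'].index(n) for n in free]
    def r(q):
        p=base.copy();p[ix]=q; o=sim(*p[:8])+p[8]
        return np.r_[[(np.degrees(np.interp(t,T,o))-z)/.12 for t,z in Z],(p[0]-.3)/.02,p[1]/.003,p[2]/.003,p[3]/.01,(p[4]-.02)/.03,(p[5]-1)/.1,(p[6]-1)/.15,p[7]/.02,(p[8]+.005)/.005]
    s=least_squares(r,base[ix] if p0 is None else p0,x_scale=np.array([.02,.002,.003,.01,.03,.1,.2,.02,.003])[ix]); print(dict(zip(free,np.round(s.x,4))),'cost',round(s.cost,2),np.round(s.fun[:7]*.12,2)); return s.x
go(['th','om','bias'],None)
go(['m','th','om','bias','b0'],None)
go(['m','th','om','bias','b0','delay'],None)
go(['m','b0','th','om','delay','ks','cs','ly','bias'],None)
E
python3 fit.py
```

```text
{'th': np.float64(-0.0021), 'om': np.float64(-0.0076), 'bias': np.float64(-0.0032)} cost 12.7 [-0.15 -0.15  0.12  0.13 -0.23  0.43 -0.17]
{'m': np.float64(0.2591), 'th': np.float64(-0.0002), 'om': np.float64(-0.0026), 'bias': np.float64(-0.0049), 'b0': np.float64(-0.0014)} cost 10.63 [-0.1  -0.09  0.11  0.11 -0.19  0.35 -0.18]
{'m': np.float64(0.276), 'th': np.float64(-0.0003), 'om': np.float64(-0.0025), 'bias': np.float64(-0.005), 'b0': np.float64(-0.0014), 'delay': np.float64(-0.0548)} cost 6.41 [-0.11 -0.05  0.08  0.07 -0.07  0.17 -0.09]
{'m': np.float64(0.2805), 'b0': np.float64(-0.0017), 'th': np.float64(-0.0), 'om': np.float64(-0.0013), 'delay': np.float64(-0.0394), 'ks': np.float64(1.1108), 'cs': np.float64(1.1459), 'ly': np.float64(0.0031), 'bias': np.float64(-0.0045)} cost 4.9 [-0.07 -0.01  0.05  0.05 -0.06  0.12 -0.07]
```

```bash
python3 - <<'E'
s=open('fit.py').read()
s=s.replace("tb.append(s+(i+1)/12);bb.append(bb[-1]+w)","tb+=[s+i/12+.001,s+i/12+.035];bb+=[bb[-1],bb[-1]+w]")
s=s[:s.index("go(['th','om','bias'],None)")]
s+="""
go(['th','om','bias'],None)
go(['m','th','om','bias','b0'],None)
x=go(['m','th','om','bias','b0','delay'],None)
o=sim(x[0],x[4],x[1],x[2],x[5],1,1,0); i=np.argmin(abs(T-7.933)); print('th,om deg at 7.933',np.degrees([o[i],(o[i+1]-o[i-1])/2/dt]))
"""
exec(s)
E
```

```text
{'th': np.float64(-0.0022), 'om': np.float64(-0.0078), 'bias': np.float64(-0.0029)} cost 8.83 [-0.14 -0.12  0.11  0.11 -0.18  0.34 -0.14]
{'m': np.float64(0.2656), 'th': np.float64(-0.0002), 'om': np.float64(-0.0026), 'bias': np.float64(-0.0049), 'b0': np.float64(-0.0014)} cost 7.03 [-0.11 -0.07  0.09  0.09 -0.14  0.27 -0.14]
{'m': np.float64(0.2799), 'th': np.float64(-0.0003), 'om': np.float64(-0.0025), 'bias': np.float64(-0.005), 'b0': np.float64(-0.0013), 'delay': np.float64(-0.0423)} cost 4.59 [-0.11 -0.04  0.07  0.07 -0.05  0.14 -0.08]
th,om deg at 7.933 [0.49142063 3.85077303]
```

```bash
cp S_bak.pkl S_keep.pkl; cp S_bak.pkl S.pkl; python3 - <<'E'
s=open('c.py').read()
s=s.replace("m,l,k,c=0.30,.172,.38,.05;","m,l,k,c=0.28,.172,.40,.055; B0=-.0013;")
s=s.replace("    E=expm(A*dt); return E[:3,:3],E[:3,3:]","""    E=expm(A*dt); h=min(.03,dt); E1=expm(A*h); E2=expm(A*(dt-h)); B=E[:3,3:].copy()
    B[:,0]=E2[:3,:3]@E1[:3,3]*dt/h   # the turn of a row is done in its first 30 ms
    return E[:3,:3],B""")
s=s.replace("n=A@[X[0],X[1],beta]+B@[u,a]","n=A@[X[0],X[1],beta+B0]+B@[u,a]").replace("return n[2]\n","return n[2]-B0\n")
s=s.replace("x0=np.array([X[0],X[1],b])","x0=np.array([X[0],X[1],b+B0])")
s=s.replace("p[4]=s[2]+u[j]*DT","p[4]=s[2]-B0+u[j]*DT").replace("uj=(ez2[1]-s[2])/DT","uj=(ez2[1]-s[2]+B0)/DT").replace("s[1],ez2[1]-uj*DT]","s[1],s[2]]")
s=s.replace(".12*np.eye(Hn)",".2*np.eye(Hn)").replace("q=.25 if fork else .04","q=.25 if fork else .05")
open('c.py','w').write(s)
E
python3 -c "
from c import *
S['beta']=S['cur'][4]; S['ua']=[]; S['X']=np.radians([.68,4.0,-.28]); S['P']=np.diag(np.radians([.2,.8,.2]))**2
step(4)"
```

```text
t 7.98 piv [561.4 210.6  84.7] yaw/b/pitch [10.82  0.63  0.1 ] F [-2.7 -0.8 -8.7] x [-76.6 -37.7  33.3  71.4]
cmd piv [563.2 211.   85. ] [10.82  0.69]
z 0.51 th 0.73 om 4.00 bias -0.23 inn 0.11 deg, sd [0.15 0.8  0.15]
pred th [1.09 1.09 1.01 0.89] beta end -0.65 seg 19 18
[{"tx": -0.26, "ty": 0.02, "tz": 0.0, "wx": -0.016, "wy": 0.0, "wz": 0.0}, {"tx": -0.11, "ty": 0.01, "tz": 0.0, "wx": -0.006, "wy": 0.0, "wz": 0.0}, {"tx": -0.02, "ty": 0.0, "tz": 0.0, "wx": -0.001, "wy": 0.0, "wz": 0.0}, {"tx": 0.0, "ty": 0.0, "tz": 0.0, "wx": 0.001, "wy": 0.0, "wz": 0.0}]
```

{"method": "move_arm", "body": {
  "plan": [
    {"tx": -0.26,"ty": 0.02,"tz": 0.0,"wx": -0.016,"wy": 0.0,"wz": 0.0},
    {"tx": -0.11,"ty": 0.01,"tz": 0.0,"wx": -0.006,"wy": 0.0,"wz": 0.0},
    {"tx": -0.02,"ty": 0.0,"tz": 0.0,"wx": -0.001,"wy": 0.0,"wz": 0.0},
    {"tx": 0.0,"ty": 0.0,"tz": 0.0,"wx": 0.001,"wy": 0.0,"wz": 0.0}
  ]
}}

```text
time_s: 8.37
ee_pos: [423.7, 184.3, 71.9]
ee_rot: [179.4, -0.0, 10.8]
force: [0.4, 0.1, -8.8]
gripper_width: 29.7
gripper_force: 60.0
```

```bash
python3 -c "
from c import *
step(4)"
```

```text
t 8.37 piv [559.7 210.5  85.1] yaw/b/pitch [10.84 -0.56 -0.03] F [ 0.4  0.1 -8.8] x [-76.9 -38.2  33.   71.3]
cmd piv [559.4 210.3  85. ] [10.82 -0.57]
z 0.57 th 0.81 om -1.88 bias -0.23 inn -0.09 deg, sd [0.18 1.08 0.16]
pred th [0.56 0.43 0.33 0.26] beta end -0.13 seg 23 18
[{"tx": 0.0, "ty": 0.0, "tz": 0.0, "wx": 0.003, "wy": 0.0, "wz": 0.0}, {"tx": 0.0, "ty": -0.01, "tz": 0.0, "wx": 0.003, "wy": 0.0, "wz": 0.0}, {"tx": 0.0, "ty": 0.0, "tz": 0.0, "wx": 0.002, "wy": 0.0, "wz": 0.0}, {"tx": 0.0, "ty": 0.0, "tz": 0.0, "wx": 0.001, "wy": 0.0, "wz": 0.0}]
```

{"method": "move_arm", "body": {
  "plan": [
    {"tx": 0.0,"ty": 0.0,"tz": 0.0,"wx": 0.003,"wy": 0.0,"wz": 0.0},
    {"tx": 0.0,"ty": -0.01,"tz": 0.0,"wx": 0.003,"wy": 0.0,"wz": 0.0},
    {"tx": 0.0,"ty": 0.0,"tz": 0.0,"wx": 0.002,"wy": 0.0,"wz": 0.0},
    {"tx": 0.0,"ty": 0.0,"tz": 0.0,"wx": 0.001,"wy": 0.0,"wz": 0.0}
  ]
}}

```text
time_s: 8.75
ee_pos: [423.5, 183.9, 71.9]
ee_rot: [179.9, -0.0, 10.8]
force: [-0.1, -0.1, -9.2]
gripper_width: 29.6
gripper_force: 60.0
```

```bash
python3 -c "
from c import *
newseg([586.6,-10.2,85,2.2],36); step(6)"
```

```text
t 8.75 piv [559.5 209.9  85. ] yaw/b/pitch [10.79 -0.05 -0.  ] F [-0.1 -0.1 -9.2] x [-74.7 -35.8  35.3  73. ]
cmd piv [559.4 210.3  85. ] [10.82 -0.06]
z 0.12 th 0.35 om -0.63 bias -0.24 inn 0.09 deg, sd [0.2  1.08 0.18]
pred th [0.28 0.25 0.22 0.19 0.17 0.14] beta end 0.61 seg 6 36
[{"tx": 0.0, "ty": 0.0, "tz": 0.0, "wx": 0.001, "wy": 0.0, "wz": 0.0}, {"tx": 0.0, "ty": 0.03, "tz": 0.0, "wx": 0.002, "wy": 0.0, "wz": 0.0}, {"tx": -0.01, "ty": 0.06, "tz": 0.0, "wx": 0.002, "wy": 0.0, "wz": 0.001}, {"tx": -0.01, "ty": 0.13, "tz": 0.0, "wx": 0.003, "wy": 0.0, "wz": 0.001}, {"tx": -0.01, "ty": 0.2, "tz": 0.0, "wx": 0.003, "wy": 0.0, "wz": 0.001}, {"tx": -0.02, "ty": 0.27, "tz": -0.01, "wx": 0.002, "wy": 0.0, "wz": 0.002}]
```

{"method": "move_arm", "body": {
  "plan": [
    {"tx": 0.0,"ty": 0.0,"tz": 0.0,"wx": 0.001,"wy": 0.0,"wz": 0.0},
    {"tx": 0.0,"ty": 0.03,"tz": 0.0,"wx": 0.002,"wy": 0.0,"wz": 0.0},
    {"tx": -0.01,"ty": 0.06,"tz": 0.0,"wx": 0.002,"wy": 0.0,"wz": 0.001},
    {"tx": -0.01,"ty": 0.13,"tz": 0.0,"wx": 0.003,"wy": 0.0,"wz": 0.001},
    {"tx": -0.01,"ty": 0.2,"tz": 0.0,"wx": 0.003,"wy": 0.0,"wz": 0.001},
    {"tx": -0.02,"ty": 0.27,"tz": -0.01,"wx": 0.002,"wy": 0.0,"wz": 0.002}
  ]
}}

```text
time_s: 9.3
ee_pos: [424.2, 177.0, 71.9]
ee_rot: [-179.3, 0.0, 10.5]
force: [-0.3, 0.1, -8.2]
gripper_width: 29.7
gripper_force: 60.0
```

```bash
python3 -c "
from c import *
step(5)"
```

```text
t 9.30 piv [560.4 202.1  85. ] yaw/b/pitch [10.52  0.69  0.  ] F [-0.3  0.1 -8.2] x [-73.2 -34.4  36.7  74.4]
cmd piv [560.3 202.6  85. ] [10.54  0.69]
z -0.18 th 0.05 om -0.59 bias -0.23 inn -0.09 deg, sd [0.21 1.12 0.19]
pred th [ 0.05  0.05  0.04  0.02 -0.01] beta end 0.84 seg 11 36
[{"tx": -0.02, "ty": 0.37, "tz": 0.0, "wx": 0.002, "wy": 0.0, "wz": 0.003}, {"tx": -0.03, "ty": 0.45, "tz": -0.01, "wx": 0.001, "wy": 0.0, "wz": 0.003}, {"tx": -0.04, "ty": 0.55, "tz": 0.0, "wx": 0.001, "wy": 0.0, "wz": 0.005}, {"tx": -0.03, "ty": 0.63, "tz": -0.01, "wx": 0.0, "wy": 0.0, "wz": 0.004}, {"tx": -0.04, "ty": 0.71, "tz": -0.02, "wx": 0.0, "wy": 0.0, "wz": 0.006}]
```

{"method": "move_arm", "body": {
  "plan": [
    {"tx": -0.02,"ty": 0.37,"tz": 0.0,"wx": 0.002,"wy": 0.0,"wz": 0.003},
    {"tx": -0.03,"ty": 0.45,"tz": -0.01,"wx": 0.001,"wy": 0.0,"wz": 0.003},
    {"tx": -0.04,"ty": 0.55,"tz": 0.0,"wx": 0.001,"wy": 0.0,"wz": 0.005},
    {"tx": -0.03,"ty": 0.63,"tz": -0.01,"wx": 0.0,"wy": 0.0,"wz": 0.004},
    {"tx": -0.04,"ty": 0.71,"tz": -0.02,"wx": 0.0,"wy": 0.0,"wz": 0.006}
  ]
}}

```text
time_s: 9.77
ee_pos: [427.4, 149.5, 71.9]
ee_rot: [-179.1, 0.0, 9.3]
force: [0.5, 0.1, -8.1]
gripper_width: 30.1
gripper_force: 60.0
```

```bash
python3 -c "
from c import *
step(6)"
```

```text
t 9.77 piv [564.1 171.7  85. ] yaw/b/pitch [9.29 0.91 0.02] F [ 0.5  0.1 -8.1] x [-73.  -34.3  36.9  74.4]
cmd piv [564.  172.7  85. ] [9.33 0.92]
z -0.22 th 0.02 om -0.30 bias -0.24 inn 0.03 deg, sd [0.23 1.1  0.21]
pred th [0.05 0.06 0.06 0.05 0.05 0.05] beta end 0.44 seg 17 36
[{"tx": -0.03, "ty": 0.8, "tz": -0.01, "wx": -0.001, "wy": 0.0, "wz": 0.006}, {"tx": -0.03, "ty": 0.86, "tz": -0.01, "wx": -0.001, "wy": 0.001, "wz": 0.006}, {"tx": -0.03, "ty": 0.92, "tz": -0.01, "wx": -0.001, "wy": 0.0, "wz": 0.007}, {"tx": -0.02, "ty": 0.97, "tz": -0.02, "wx": -0.001, "wy": 0.0, "wz": 0.007}, {"tx": -0.02, "ty": 1.01, "tz": -0.01, "wx": -0.001, "wy": 0.0, "wz": 0.008}, {"tx": -0.01, "ty": 1.04, "tz": -0.01, "wx": -0.002, "wy": 0.0, "wz": 0.007}]
```

{"method": "move_arm", "body": {
  "plan": [
    {"tx": -0.03,"ty": 0.8,"tz": -0.01,"wx": -0.001,"wy": 0.0,"wz": 0.006},
    {"tx": -0.03,"ty": 0.86,"tz": -0.01,"wx": -0.001,"wy": 0.001,"wz": 0.006},
    {"tx": -0.03,"ty": 0.92,"tz": -0.01,"wx": -0.001,"wy": 0.0,"wz": 0.007},
    {"tx": -0.02,"ty": 0.97,"tz": -0.02,"wx": -0.001,"wy": 0.0,"wz": 0.007},
    {"tx": -0.02,"ty": 1.01,"tz": -0.01,"wx": -0.001,"wy": 0.0,"wz": 0.008},
    {"tx": -0.01,"ty": 1.04,"tz": -0.01,"wx": -0.002,"wy": 0.0,"wz": 0.007}
  ]
}}

```text
time_s: 10.32
ee_pos: [434.2, 93.5, 71.9]
ee_rot: [-179.5, -0.0, 6.9]
force: [0.1, 0.8, -9.2]
gripper_width: 29.5
gripper_force: 60.0
```

```bash
python3 -c "
from c import *
step(6)"
```

```text
t 10.32 piv [571.7 110.   85. ] yaw/b/pitch [ 6.91  0.5  -0.01] F [ 0.1  0.8 -9.2] x [-76.3 -37.6  32.7  71.3]
cmd piv [571.5 111.5  85. ] [6.98 0.52]
z 0.53 th 0.79 om 1.37 bias -0.28 inn 0.71 deg, sd [0.24 1.12 0.22]
pred th [0.9  0.83 0.72 0.59 0.46 0.32] beta end -0.70 seg 23 36
[{"tx": 0.01, "ty": 1.06, "tz": -0.01, "wx": -0.01, "wy": 0.0, "wz": 0.008}, {"tx": 0.01, "ty": 1.05, "tz": 0.0, "wx": -0.005, "wy": 0.0, "wz": 0.008}, {"tx": 0.02, "ty": 1.04, "tz": 0.01, "wx": -0.002, "wy": 0.0, "wz": 0.008}, {"tx": 0.02, "ty": 1.0, "tz": 0.01, "wx": -0.001, "wy": 0.0, "wz": 0.007}, {"tx": 0.04, "ty": 0.98, "tz": 0.0, "wx": -0.001, "wy": 0.0, "wz": 0.008}, {"tx": 0.04, "ty": 0.92, "tz": 0.01, "wx": -0.001, "wy": 0.0, "wz": 0.006}]
```

{"method": "move_arm", "body": {
  "plan": [
    {"tx": 0.01,"ty": 1.06,"tz": -0.01,"wx": -0.01,"wy": 0.0,"wz": 0.008},
    {"tx": 0.01,"ty": 1.05,"tz": 0.0,"wx": -0.005,"wy": 0.0,"wz": 0.008},
    {"tx": 0.02,"ty": 1.04,"tz": 0.01,"wx": -0.002,"wy": 0.0,"wz": 0.008},
    {"tx": 0.02,"ty": 1.0,"tz": 0.01,"wx": -0.001,"wy": 0.0,"wz": 0.007},
    {"tx": 0.04,"ty": 0.98,"tz": 0.0,"wx": -0.001,"wy": 0.0,"wz": 0.008},
    {"tx": 0.04,"ty": 0.92,"tz": 0.01,"wx": -0.001,"wy": 0.0,"wz": 0.006}
  ]
}}

```text
time_s: 10.87
ee_pos: [441.8, 33.5, 72.0]
ee_rot: [179.4, -0.0, 4.3]
force: [0.4, 0.8, -8.6]
gripper_width: 29.8
gripper_force: 60.0
```

```bash
sed -i 's/\.25\*piv+\.75\*/.6*piv+.4*/' c.py; python3 -c "
from c import *
step(6)"
```

```text
t 10.87 piv [579.9  44.1  85.1] yaw/b/pitch [ 4.34 -0.64 -0.02] F [ 0.4  0.8 -8.6] x [-77.9 -39.9  30.6  69.3]
cmd piv [579.7  45.6  85.1] [ 4.4  -0.63]
z 0.95 th 1.27 om 0.12 bias -0.33 inn 0.90 deg, sd [0.25 1.12 0.24]
pred th [1.16 1.   0.82 0.63 0.46 0.31] beta end -1.22 seg 29 36
[{"tx": 0.04, "ty": 0.87, "tz": 0.01, "wx": -0.007, "wy": 0.0, "wz": 0.007}, {"tx": 0.05, "ty": 0.79, "tz": 0.02, "wx": -0.003, "wy": -0.001, "wz": 0.006}, {"tx": 0.05, "ty": 0.72, "tz": 0.01, "wx": -0.001, "wy": 0.0, "wz": 0.005}, {"tx": 0.04, "ty": 0.63, "tz": 0.02, "wx": 0.0, "wy": 0.0, "wz": 0.005}, {"tx": 0.04, "ty": 0.54, "tz": 0.01, "wx": 0.001, "wy": 0.0, "wz": 0.004}, {"tx": 0.04, "ty": 0.46, "tz": 0.01, "wx": 0.001, "wy": 0.0, "wz": 0.003}]
```

{"method": "move_arm", "body": {
  "plan": [
    {"tx": 0.04,"ty": 0.87,"tz": 0.01,"wx": -0.007,"wy": 0.0,"wz": 0.007},
    {"tx": 0.05,"ty": 0.79,"tz": 0.02,"wx": -0.003,"wy": -0.001,"wz": 0.006},
    {"tx": 0.05,"ty": 0.72,"tz": 0.01,"wx": -0.001,"wy": 0.0,"wz": 0.005},
    {"tx": 0.04,"ty": 0.63,"tz": 0.02,"wx": 0.0,"wy": 0.0,"wz": 0.005},
    {"tx": 0.04,"ty": 0.54,"tz": 0.01,"wx": 0.001,"wy": 0.0,"wz": 0.004},
    {"tx": 0.04,"ty": 0.46,"tz": 0.01,"wx": 0.001,"wy": 0.0,"wz": 0.003}
  ]
}}

```text
time_s: 11.42
ee_pos: [446.9, -5.9, 71.9]
ee_rot: [178.9, 0.0, 2.6]
force: [-0.6, 0.4, -9.0]
gripper_width: 29.6
gripper_force: 60.0
```

```bash
sed -i 's/4e-6\*dt/1.2e-5*dt/' c.py; python3 -c "
from c import *
step(6)"
```

```text
t 11.42 piv [585.2   0.8  85. ] yaw/b/pitch [ 2.64 -1.14  0.  ] F [-0.6  0.4 -9. ] x [-77.1 -39.5  30.7  69.8]
cmd piv [585.2   1.7  85. ] [ 2.69 -1.15]
z 0.85 th 1.20 om -0.18 bias -0.37 inn 0.88 deg, sd [0.29 1.14 0.27]
pred th [1.04 0.9  0.78 0.69 0.62 0.58] beta end -0.76 seg 35 36
[{"tx": 0.03, "ty": 0.37, "tz": 0.0, "wx": -0.003, "wy": 0.0, "wz": 0.003}, {"tx": 0.02, "ty": 0.28, "tz": 0.01, "wx": 0.0, "wy": 0.0, "wz": 0.002}, {"tx": 0.02, "ty": 0.19, "tz": 0.01, "wx": 0.002, "wy": 0.0, "wz": 0.002}, {"tx": 0.01, "ty": 0.13, "tz": 0.0, "wx": 0.003, "wy": 0.0, "wz": 0.001}, {"tx": 0.01, "ty": 0.07, "tz": 0.0, "wx": 0.003, "wy": 0.0, "wz": 0.0}, {"tx": 0.0, "ty": 0.02, "tz": 0.0, "wx": 0.003, "wy": 0.0, "wz": 0.0}]
```

{"method": "move_arm", "body": {
  "plan": [
    {"tx": 0.03,"ty": 0.37,"tz": 0.0,"wx": -0.003,"wy": 0.0,"wz": 0.003},
    {"tx": 0.02,"ty": 0.28,"tz": 0.01,"wx": 0.0,"wy": 0.0,"wz": 0.002},
    {"tx": 0.02,"ty": 0.19,"tz": 0.01,"wx": 0.002,"wy": 0.0,"wz": 0.002},
    {"tx": 0.01,"ty": 0.13,"tz": 0.0,"wx": 0.003,"wy": 0.0,"wz": 0.001},
    {"tx": 0.01,"ty": 0.07,"tz": 0.0,"wx": 0.003,"wy": 0.0,"wz": 0.0},
    {"tx": 0.0,"ty": 0.02,"tz": 0.0,"wx": 0.003,"wy": 0.0,"wz": 0.0}
  ]
}}

```text
time_s: 11.97
ee_pos: [448.2, -15.9, 72.0]
ee_rot: [179.3, -0.0, 2.2]
force: [-0.1, 0.2, -9.1]
gripper_width: 29.7
gripper_force: 60.0
```

```bash
python3 -c "
from c import *
step(6)"
```

```text
t 11.97 piv [586.6 -10.4  85.1] yaw/b/pitch [ 2.21 -0.67 -0.01] F [-0.1  0.2 -9.1] x [-75.5 -38.   32.4  71.2]
cmd piv [586.6 -10.1  85. ] [ 2.23 -0.69]
z 0.53 th 0.91 om 0.04 bias -0.39 inn 0.31 deg, sd [0.32 1.14 0.31]
pred th [0.82 0.71 0.59 0.46 0.33 0.23] beta end -0.25 seg 41 36
[{"tx": 0.0, "ty": 0.0, "tz": 0.0, "wx": -0.001, "wy": 0.0, "wz": 0.0}, {"tx": 0.0, "ty": 0.0, "tz": 0.0, "wx": 0.002, "wy": 0.0, "wz": 0.0}, {"tx": 0.0, "ty": 0.0, "tz": 0.0, "wx": 0.002, "wy": 0.0, "wz": 0.0}, {"tx": 0.0, "ty": 0.0, "tz": 0.0, "wx": 0.002, "wy": 0.0, "wz": 0.0}, {"tx": 0.0, "ty": -0.01, "tz": 0.0, "wx": 0.002, "wy": 0.0, "wz": 0.0}, {"tx": 0.0, "ty": 0.0, "tz": 0.0, "wx": 0.002, "wy": 0.0, "wz": 0.0}]
```

{"method": "move_arm", "body": {
  "plan": [
    {"tx": 0.0,"ty": 0.0,"tz": 0.0,"wx": -0.001,"wy": 0.0,"wz": 0.0},
    {"tx": 0.0,"ty": 0.0,"tz": 0.0,"wx": 0.002,"wy": 0.0,"wz": 0.0},
    {"tx": 0.0,"ty": 0.0,"tz": 0.0,"wx": 0.002,"wy": 0.0,"wz": 0.0},
    {"tx": 0.0,"ty": 0.0,"tz": 0.0,"wx": 0.002,"wy": 0.0,"wz": 0.0},
    {"tx": 0.0,"ty": -0.01,"tz": 0.0,"wx": 0.002,"wy": 0.0,"wz": 0.0},
    {"tx": 0.0,"ty": 0.0,"tz": 0.0,"wx": 0.002,"wy": 0.0,"wz": 0.0}
  ]
}}

```text
time_s: 12.52
ee_pos: [448.2, -15.7, 71.9]
ee_rot: [179.8, -0.0, 2.2]
force: [-0.5, 0.2, -8.5]
gripper_width: 29.5
gripper_force: 60.0
```

```bash
sed -i 's/1.2e-5\*dt/4e-6*dt/' c.py; python3 -c "
from c import *
step(7)"
```

```text
t 12.52 piv [586.6 -10.3  85. ] yaw/b/pitch [ 2.21 -0.17 -0.01] F [-0.5  0.2 -8.5] x [-70.4 -32.1  37.7  76.7]
cmd piv [586.6 -10.1  85. ] [ 2.23 -0.17]
z -0.63 th -0.30 om -2.11 bias -0.32 inn -0.47 deg, sd [0.32 1.12 0.31]
pred th [-0.49 -0.5  -0.47 -0.43 -0.39 -0.35 -0.32] beta end 0.10 seg 48 36
[{"tx": 0.0, "ty": -0.01, "tz": 0.0, "wx": 0.007, "wy": 0.0, "wz": 0.0}, {"tx": 0.0, "ty": 0.0, "tz": 0.0, "wx": 0.003, "wy": 0.0, "wz": 0.0}, {"tx": 0.0, "ty": 0.0, "tz": 0.0, "wx": 0.0, "wy": 0.0, "wz": 0.0}, {"tx": 0.0, "ty": 0.0, "tz": 0.0, "wx": -0.001, "wy": 0.0, "wz": 0.0}, {"tx": 0.0, "ty": 0.0, "tz": 0.0, "wx": -0.001, "wy": 0.0, "wz": 0.0}, {"tx": 0.0, "ty": 0.0, "tz": 0.0, "wx": -0.001, "wy": 0.0, "wz": 0.0}, {"tx": 0.0, "ty": 0.0, "tz": 0.0, "wx": -0.001, "wy": 0.0, "wz": 0.0}]
```

{"method": "move_arm", "body": {
  "plan": [
    {"tx": 0.0,"ty": -0.01,"tz": 0.0,"wx": 0.007,"wy": 0.0,"wz": 0.0},
    {"tx": 0.0,"ty": 0.0,"tz": 0.0,"wx": 0.003,"wy": 0.0,"wz": 0.0},
    {"tx": 0.0,"ty": 0.0,"tz": 0.0,"wx": 0.0,"wy": 0.0,"wz": 0.0},
    {"tx": 0.0,"ty": 0.0,"tz": 0.0,"wx": -0.001,"wy": 0.0,"wz": 0.0},
    {"tx": 0.0,"ty": 0.0,"tz": 0.0,"wx": -0.001,"wy": 0.0,"wz": 0.0},
    {"tx": 0.0,"ty": 0.0,"tz": 0.0,"wx": -0.001,"wy": 0.0,"wz": 0.0},
    {"tx": 0.0,"ty": 0.0,"tz": 0.0,"wx": -0.001,"wy": 0.0,"wz": 0.0}
  ]
}}

```text
time_s: 13.15
ee_pos: [448.1, -15.6, 71.9]
ee_rot: [-179.8, -0.0, 2.2]
force: [0.2, -0.3, -8.6]
gripper_width: 29.3
gripper_force: 60.0
```

```bash
python3 -c "
from c import *
step(7)"
```

```text
t 13.15 piv [586.5 -10.3  85. ] yaw/b/pitch [ 2.21  0.16 -0.01] F [ 0.2 -0.3 -8.6] x [-72.4 -33.6  36.4  75.9]
cmd piv [586.6 -10.1  85. ] [2.23 0.17]
z -0.33 th 0.03 om 0.82 bias -0.36 inn 0.32 deg, sd [0.32 1.14 0.31]
pred th [0.11 0.13 0.13 0.13 0.12 0.1  0.09] beta end -0.07 seg 55 36
[{"tx": 0.0, "ty": 0.01, "tz": 0.0, "wx": -0.002, "wy": 0.0, "wz": 0.0}, {"tx": 0.0, "ty": 0.0, "tz": 0.0, "wx": -0.001, "wy": 0.0, "wz": 0.0}, {"tx": 0.0, "ty": 0.0, "tz": 0.0, "wx": 0.0, "wy": 0.0, "wz": 0.0}, {"tx": 0.0, "ty": 0.0, "tz": 0.0, "wx": 0.0, "wy": 0.0, "wz": 0.0}, {"tx": 0.0, "ty": 0.0, "tz": 0.0, "wx": 0.0, "wy": 0.0, "wz": 0.0}, {"tx": 0.0, "ty": 0.0, "tz": 0.0, "wx": 0.0, "wy": 0.0, "wz": 0.0}, {"tx": 0.0, "ty": 0.0, "tz": 0.0, "wx": 0.0, "wy": 0.0, "wz": 0.0}]
```

Calm; use longer cycles.

{"method": "move_arm", "body": {
  "plan": [
    {"tx": 0.0,"ty": 0.01,"tz": 0.0,"wx": -0.002,"wy": 0.0,"wz": 0.0},
    {"tx": 0.0,"ty": 0.0,"tz": 0.0,"wx": -0.001,"wy": 0.0,"wz": 0.0},
    {"tx": 0.0,"ty": 0.0,"tz": 0.0,"wx": 0.0,"wy": 0.0,"wz": 0.0},
    {"tx": 0.0,"ty": 0.0,"tz": 0.0,"wx": 0.0,"wy": 0.0,"wz": 0.0},
    {"tx": 0.0,"ty": 0.0,"tz": 0.0,"wx": 0.0,"wy": 0.0,"wz": 0.0},
    {"tx": 0.0,"ty": 0.0,"tz": 0.0,"wx": 0.0,"wy": 0.0,"wz": 0.0},
    {"tx": 0.0,"ty": 0.0,"tz": 0.0,"wx": 0.0,"wy": 0.0,"wz": 0.0}
  ]
}}

```text
time_s: 13.78
ee_pos: [448.2, -15.8, 71.9]
ee_rot: [180.0, -0.0, 2.2]
force: [0.0, -0.4, -8.5]
gripper_width: 29.6
gripper_force: 60.0
```

```bash
python3 -c "
from c import *
step(8)"
```

```text
t 13.78 piv [586.6 -10.4  85. ] yaw/b/pitch [ 2.21 -0.   -0.01] F [ 0.  -0.4 -8.5] x [-71.  -32.9  37.2  76.2]
cmd piv [586.6 -10.2  85. ] [2.23 0.  ]
z -0.5 th -0.17 om -0.62 bias -0.33 inn -0.23 deg, sd [0.33 1.14 0.31]
pred th [-0.21 -0.2  -0.17 -0.13 -0.08 -0.03  0.03  0.1 ] beta end 0.16 seg 63 36
[{"tx": 0.0, "ty": -0.01, "tz": 0.0, "wx": 0.003, "wy": 0.0, "wz": 0.0}, {"tx": 0.0, "ty": 0.0, "tz": 0.0, "wx": 0.001, "wy": 0.0, "wz": 0.0}, {"tx": 0.0, "ty": 0.0, "tz": 0.0, "wx": 0.0, "wy": 0.0, "wz": 0.0}, {"tx": 0.0, "ty": 0.0, "tz": 0.0, "wx": 0.0, "wy": 0.0, "wz": 0.0}, {"tx": 0.0, "ty": 0.0, "tz": 0.0, "wx": 0.0, "wy": 0.0, "wz": 0.0}, {"tx": 0.0, "ty": 0.0, "tz": 0.0, "wx": 0.0, "wy": 0.0, "wz": 0.0}, {"tx": 0.0, "ty": 0.0, "tz": 0.0, "wx": 0.0, "wy": 0.0, "wz": 0.0}, {"tx": 0.0, "ty": 0.0, "tz": 0.0, "wx": 0.0, "wy": 0.0, "wz": 0.0}]
```

{"method": "move_arm", "body": {
  "plan": [
    {"tx": 0.0,"ty": -0.01,"tz": 0.0,"wx": 0.003,"wy": 0.0,"wz": 0.0},
    {"tx": 0.0,"ty": 0.0,"tz": 0.0,"wx": 0.001,"wy": 0.0,"wz": 0.0},
    {"tx": 0.0,"ty": 0.0,"tz": 0.0,"wx": 0.0,"wy": 0.0,"wz": 0.0},
    {"tx": 0.0,"ty": 0.0,"tz": 0.0,"wx": 0.0,"wy": 0.0,"wz": 0.0},
    {"tx": 0.0,"ty": 0.0,"tz": 0.0,"wx": 0.0,"wy": 0.0,"wz": 0.0},
    {"tx": 0.0,"ty": 0.0,"tz": 0.0,"wx": 0.0,"wy": 0.0,"wz": 0.0},
    {"tx": 0.0,"ty": 0.0,"tz": 0.0,"wx": 0.0,"wy": 0.0,"wz": 0.0},
    {"tx": 0.0,"ty": 0.0,"tz": 0.0,"wx": 0.0,"wy": 0.0,"wz": 0.0}
  ]
}}

```text
time_s: 14.5
ee_pos: [448.1, -15.7, 71.9]
ee_rot: [-179.8, -0.0, 2.2]
force: [-0.5, -1.2, -8.9]
gripper_width: 29.9
gripper_force: 60.0
```

```bash
sed -i 's/w=np.round(w,3)/w=np.round(w,4)/' c.py; python3 -c "
from c import *
step(8)"
```

```text
t 14.50 piv [586.5 -10.4  85. ] yaw/b/pitch [ 2.21  0.22 -0.01] F [-0.5 -1.2 -8.9] x [-72.8 -34.6  35.5  74.8]
cmd piv [586.6 -10.1  85. ] [2.23 0.23]
z -0.15 th 0.19 om 1.01 bias -0.34 inn 0.08 deg, sd [0.33 1.15 0.31]
pred th [0.28 0.28 0.25 0.22 0.18 0.15 0.12 0.09] beta end -0.06 seg 71 36
[{"tx": 0.0, "ty": 0.01, "tz": 0.0, "wx": -0.0041, "wy": -0.0001, "wz": 0.0005}, {"tx": 0.0, "ty": 0.0, "tz": 0.0, "wx": -0.0016, "wy": 0.0, "wz": 0.0}, {"tx": 0.0, "ty": 0.0, "tz": 0.0, "wx": -0.0003, "wy": 0.0, "wz": 0.0}, {"tx": 0.0, "ty": 0.0, "tz": 0.0, "wx": 0.0003, "wy": 0.0, "wz": 0.0}, {"tx": 0.0, "ty": 0.0, "tz": 0.0, "wx": 0.0005, "wy": 0.0, "wz": 0.0}, {"tx": 0.0, "ty": 0.0, "tz": 0.0, "wx": 0.0006, "wy": 0.0, "wz": 0.0}, {"tx": 0.0, "ty": 0.0, "tz": 0.0, "wx": 0.0005, "wy": 0.0, "wz": 0.0}, {"tx": 0.0, "ty": 0.0, "tz": 0.0, "wx": 0.0004, "wy": 0.0, "wz": 0.0}]
```

{"method": "move_arm", "body": {
  "plan": [
    {"tx": 0.0,"ty": 0.01,"tz": 0.0,"wx": -0.0041,"wy": -0.0001,"wz": 0.0005},
    {"tx": 0.0,"ty": 0.0,"tz": 0.0,"wx": -0.0016,"wy": 0.0,"wz": 0.0},
    {"tx": 0.0,"ty": 0.0,"tz": 0.0,"wx": -0.0003,"wy": 0.0,"wz": 0.0},
    {"tx": 0.0,"ty": 0.0,"tz": 0.0,"wx": 0.0003,"wy": 0.0,"wz": 0.0},
    {"tx": 0.0,"ty": 0.0,"tz": 0.0,"wx": 0.0005,"wy": 0.0,"wz": 0.0},
    {"tx": 0.0,"ty": 0.0,"tz": 0.0,"wx": 0.0006,"wy": 0.0,"wz": 0.0},
    {"tx": 0.0,"ty": 0.0,"tz": 0.0,"wx": 0.0005,"wy": 0.0,"wz": 0.0},
    {"tx": 0.0,"ty": 0.0,"tz": 0.0,"wx": 0.0004,"wy": 0.0,"wz": 0.0}
  ]
}}

```text
time_s: 15.22
ee_pos: [448.2, -15.8, 71.9]
ee_rot: [-180.0, -0.0, 2.2]
force: [0.9, -0.4, -7.8]
gripper_width: 30.1
gripper_force: 60.0
```

```bash
python3 -c "
from c import *
step(8)"
```

```text
t 15.22 piv [586.6 -10.5  85. ] yaw/b/pitch [ 2.18  0.01 -0.  ] F [ 0.9 -0.4 -7.8] x [-72.2 -33.4  36.6  76.1]
cmd piv [586.6 -10.2  85. ] [2.2  0.02]
z -0.37 th -0.04 om -0.48 bias -0.33 inn -0.12 deg, sd [0.33 1.15 0.31]
pred th [-0.09 -0.09 -0.08 -0.07 -0.06 -0.05 -0.04 -0.03] beta end 0.02 seg 79 36
[{"tx": 0.0, "ty": -0.01, "tz": 0.0, "wx": 0.0015, "wy": 0.0, "wz": 0.0}, {"tx": 0.0, "ty": 0.0, "tz": 0.0, "wx": 0.0006, "wy": 0.0, "wz": 0.0}, {"tx": 0.0, "ty": 0.0, "tz": 0.0, "wx": 0.0001, "wy": 0.0, "wz": 0.0}, {"tx": 0.0, "ty": 0.0, "tz": 0.0, "wx": -0.0001, "wy": 0.0, "wz": 0.0}, {"tx": 0.0, "ty": 0.0, "tz": 0.0, "wx": -0.0002, "wy": 0.0, "wz": 0.0}, {"tx": 0.0, "ty": 0.0, "tz": 0.0, "wx": -0.0002, "wy": 0.0, "wz": 0.0}, {"tx": 0.0, "ty": 0.0, "tz": 0.0, "wx": -0.0002, "wy": 0.0, "wz": 0.0}, {"tx": 0.0, "ty": 0.01, "tz": 0.0, "wx": -0.0001, "wy": 0.0, "wz": 0.0}]
```

{"method": "move_arm", "body": {
  "plan": [
    {"tx": 0.0,"ty": -0.01,"tz": 0.0,"wx": 0.0015,"wy": 0.0,"wz": 0.0},
    {"tx": 0.0,"ty": 0.0,"tz": 0.0,"wx": 0.0006,"wy": 0.0,"wz": 0.0},
    {"tx": 0.0,"ty": 0.0,"tz": 0.0,"wx": 0.0001,"wy": 0.0,"wz": 0.0},
    {"tx": 0.0,"ty": 0.0,"tz": 0.0,"wx": -0.0001,"wy": 0.0,"wz": 0.0},
    {"tx": 0.0,"ty": 0.0,"tz": 0.0,"wx": -0.0002,"wy": 0.0,"wz": 0.0},
    {"tx": 0.0,"ty": 0.0,"tz": 0.0,"wx": -0.0002,"wy": 0.0,"wz": 0.0},
    {"tx": 0.0,"ty": 0.0,"tz": 0.0,"wx": -0.0002,"wy": 0.0,"wz": 0.0},
    {"tx": 0.0,"ty": 0.01,"tz": 0.0,"wx": -0.0001,"wy": 0.0,"wz": 0.0}
  ]
}}

```text
time_s: 15.93
ee_pos: [448.2, -15.7, 71.9]
ee_rot: [-179.9, -0.0, 2.2]
force: [-0.4, 0.3, -8.5]
gripper_width: 29.9
gripper_force: 60.0
```

```bash
python3 -c "
from c import *
step(10)"
```

```text
t 15.93 piv [586.6 -10.5  85. ] yaw/b/pitch [ 2.18  0.09 -0.  ] F [-0.4  0.3 -8.5] x [-72.6 -34.   36.   75.3]
cmd piv [586.6 -10.3  85. ] [2.2 0.1]
z -0.25 th 0.09 om 0.28 bias -0.34 inn 0.11 deg, sd [0.33 1.15 0.31]
pred th [0.11 0.11 0.1  0.08 0.07 0.06 0.05 0.04 0.04 0.04] beta end -0.01 seg 89 36
[{"tx": 0.0, "ty": 0.0, "tz": 0.0, "wx": -0.0012, "wy": 0.0, "wz": 0.0}, {"tx": 0.0, "ty": 0.0, "tz": 0.0, "wx": -0.0004, "wy": 0.0, "wz": 0.0}, {"tx": 0.0, "ty": 0.0, "tz": 0.0, "wx": 0.0, "wy": 0.0, "wz": 0.0}, {"tx": 0.0, "ty": 0.0, "tz": 0.0, "wx": 0.0002, "wy": 0.0, "wz": 0.0}, {"tx": 0.0, "ty": 0.0, "tz": 0.0, "wx": 0.0002, "wy": 0.0, "wz": 0.0}, {"tx": 0.0, "ty": 0.0, "tz": 0.0, "wx": 0.0002, "wy": 0.0, "wz": 0.0}, {"tx": 0.0, "ty": 0.0, "tz": 0.0, "wx": 0.0002, "wy": 0.0, "wz": 0.0}, {"tx": 0.0, "ty": 0.0, "tz": 0.0, "wx": 0.0001, "wy": 0.0, "wz": 0.0}, {"tx": 0.0, "ty": 0.0, "tz": 0.0, "wx": 0.0001, "wy": 0.0, "wz": 0.0}, {"tx": 0.0, "ty": 0.0, "tz": 0.0, "wx": 0.0001, "wy": 0.0, "wz": 0.0}]
```

{"method": "move_arm", "body": {
  "plan": [
    {"tx": 0.0,"ty": 0.0,"tz": 0.0,"wx": -0.0012,"wy": 0.0,"wz": 0.0},
    {"tx": 0.0,"ty": 0.0,"tz": 0.0,"wx": -0.0004,"wy": 0.0,"wz": 0.0},
    {"tx": 0.0,"ty": 0.0,"tz": 0.0,"wx": 0.0,"wy": 0.0,"wz": 0.0},
    {"tx": 0.0,"ty": 0.0,"tz": 0.0,"wx": 0.0002,"wy": 0.0,"wz": 0.0},
    {"tx": 0.0,"ty": 0.0,"tz": 0.0,"wx": 0.0002,"wy": 0.0,"wz": 0.0},
    {"tx": 0.0,"ty": 0.0,"tz": 0.0,"wx": 0.0002,"wy": 0.0,"wz": 0.0},
    {"tx": 0.0,"ty": 0.0,"tz": 0.0,"wx": 0.0002,"wy": 0.0,"wz": 0.0},
    {"tx": 0.0,"ty": 0.0,"tz": 0.0,"wx": 0.0001,"wy": 0.0,"wz": 0.0},
    {"tx": 0.0,"ty": 0.0,"tz": 0.0,"wx": 0.0001,"wy": 0.0,"wz": 0.0},
    {"tx": 0.0,"ty": 0.0,"tz": 0.0,"wx": 0.0001,"wy": 0.0,"wz": 0.0}
  ]
}}

```text
time_s: 16.82
ee_pos: [448.2, -15.8, 72.0]
ee_rot: [-179.9, -0.0, 2.2]
force: [0.3, -0.2, -8.1]
gripper_width: 29.6
gripper_force: 60.0
```

```bash
python3 -c "
from c import *
step(11)"
```

```text
t 16.82 piv [586.5 -10.5  85. ] yaw/b/pitch [ 2.18  0.06 -0.  ] F [ 0.3 -0.2 -8.1] x [-72.5 -33.9  36.1  75.7]
cmd piv [586.6 -10.2  85. ] [2.2  0.07]
z -0.28 th 0.06 om 0.00 bias -0.34 inn 0.02 deg, sd [0.33 1.17 0.32]
pred th [0.06 0.05 0.04 0.04 0.03 0.03 0.02 0.02 0.02 0.02 0.03] beta end 0.00 seg 100 36
[{"tx": 0.0, "ty": 0.0, "tz": 0.0, "wx": -0.0003, "wy": 0.0, "wz": 0.0}, {"tx": 0.0, "ty": 0.0, "tz": 0.0, "wx": -0.0001, "wy": 0.0, "wz": 0.0}, {"tx": 0.0, "ty": 0.0, "tz": 0.0, "wx": 0.0, "wy": 0.0, "wz": 0.0}, {"tx": 0.0, "ty": 0.0, "tz": 0.0, "wx": 0.0001, "wy": 0.0, "wz": 0.0}, {"tx": 0.0, "ty": 0.0, "tz": 0.0, "wx": 0.0001, "wy": 0.0, "wz": 0.0}, {"tx": 0.0, "ty": 0.0, "tz": 0.0, "wx": 0.0001, "wy": 0.0, "wz": 0.0}, {"tx": 0.0, "ty": 0.0, "tz": 0.0, "wx": 0.0001, "wy": 0.0, "wz": 0.0}, {"tx": 0.0, "ty": 0.0, "tz": 0.0, "wx": 0.0001, "wy": 0.0, "wz": 0.0}, {"tx": 0.0, "ty": 0.0, "tz": 0.0, "wx": 0.0, "wy": 0.0, "wz": 0.0}, {"tx": 0.0, "ty": 0.0, "tz": 0.0, "wx": 0.0, "wy": 0.0, "wz": 0.0}, {"tx": 0.0, "ty": 0.0, "tz": 0.0, "wx": 0.0, "wy": 0.0, "wz": 0.0}]
```

{"method": "move_arm", "body": {
  "plan": [
    {"tx": 0.0,"ty": 0.0,"tz": 0.0,"wx": -0.0003,"wy": 0.0,"wz": 0.0},
    {"tx": 0.0,"ty": 0.0,"tz": 0.0,"wx": -0.0001,"wy": 0.0,"wz": 0.0},
    {"tx": 0.0,"ty": 0.0,"tz": 0.0,"wx": 0.0,"wy": 0.0,"wz": 0.0},
    {"tx": 0.0,"ty": 0.0,"tz": 0.0,"wx": 0.0001,"wy": 0.0,"wz": 0.0},
    {"tx": 0.0,"ty": 0.0,"tz": 0.0,"wx": 0.0001,"wy": 0.0,"wz": 0.0},
    {"tx": 0.0,"ty": 0.0,"tz": 0.0,"wx": 0.0001,"wy": 0.0,"wz": 0.0},
    {"tx": 0.0,"ty": 0.0,"tz": 0.0,"wx": 0.0001,"wy": 0.0,"wz": 0.0},
    {"tx": 0.0,"ty": 0.0,"tz": 0.0,"wx": 0.0001,"wy": 0.0,"wz": 0.0},
    {"tx": 0.0,"ty": 0.0,"tz": 0.0,"wx": 0.0,"wy": 0.0,"wz": 0.0},
    {"tx": 0.0,"ty": 0.0,"tz": 0.0,"wx": 0.0,"wy": 0.0,"wz": 0.0},
    {"tx": 0.0,"ty": 0.0,"tz": 0.0,"wx": 0.0,"wy": 0.0,"wz": 0.0}
  ]
}}

```text
time_s: 17.78
ee_pos: [448.2, -15.8, 71.9]
ee_rot: [-179.9, -0.0, 2.2]
force: [-0.4, -0.8, -8.3]
gripper_width: 30.1
gripper_force: 60.0
```

```bash
python3 -c "
from c import *
step(11)"
```

```text
t 17.78 piv [586.6 -10.5  85. ] yaw/b/pitch [ 2.18  0.07 -0.01] F [-0.4 -0.8 -8.3] x [-72.6 -34.3  36.   75.2]
cmd piv [586.6 -10.2  85. ] [2.2  0.08]
z -0.23 th 0.12 om 0.13 bias -0.35 inn 0.09 deg, sd [0.33 1.18 0.32]
pred th [ 0.13  0.12  0.1   0.08  0.06  0.05  0.04  0.02  0.01  0.01 -0.  ] beta end -0.01 seg 111 36
[{"tx": 0.0, "ty": 0.0, "tz": 0.0, "wx": -0.001, "wy": 0.0, "wz": 0.0}, {"tx": 0.0, "ty": 0.0, "tz": 0.0, "wx": -0.0003, "wy": 0.0, "wz": 0.0}, {"tx": 0.0, "ty": 0.0, "tz": 0.0, "wx": 0.0, "wy": 0.0, "wz": 0.0}, {"tx": 0.0, "ty": 0.0, "tz": 0.0, "wx": 0.0002, "wy": 0.0, "wz": 0.0}, {"tx": 0.0, "ty": 0.0, "tz": 0.0, "wx": 0.0002, "wy": 0.0, "wz": 0.0}, {"tx": 0.0, "ty": 0.0, "tz": 0.0, "wx": 0.0002, "wy": 0.0, "wz": 0.0}, {"tx": 0.0, "ty": 0.0, "tz": 0.0, "wx": 0.0002, "wy": 0.0, "wz": 0.0}, {"tx": 0.0, "ty": 0.0, "tz": 0.0, "wx": 0.0001, "wy": 0.0, "wz": 0.0}, {"tx": 0.0, "ty": 0.0, "tz": 0.0, "wx": 0.0001, "wy": 0.0, "wz": 0.0}, {"tx": 0.0, "ty": 0.0, "tz": 0.0, "wx": 0.0001, "wy": 0.0, "wz": 0.0}, {"tx": 0.0, "ty": 0.0, "tz": 0.0, "wx": 0.0, "wy": 0.0, "wz": 0.0}]
```

{"method": "move_arm", "body": {
  "plan": [
    {"tx": 0.0,"ty": 0.0,"tz": 0.0,"wx": -0.001,"wy": 0.0,"wz": 0.0},
    {"tx": 0.0,"ty": 0.0,"tz": 0.0,"wx": -0.0003,"wy": 0.0,"wz": 0.0},
    {"tx": 0.0,"ty": 0.0,"tz": 0.0,"wx": 0.0,"wy": 0.0,"wz": 0.0},
    {"tx": 0.0,"ty": 0.0,"tz": 0.0,"wx": 0.0002,"wy": 0.0,"wz": 0.0},
    {"tx": 0.0,"ty": 0.0,"tz": 0.0,"wx": 0.0002,"wy": 0.0,"wz": 0.0},
    {"tx": 0.0,"ty": 0.0,"tz": 0.0,"wx": 0.0002,"wy": 0.0,"wz": 0.0},
    {"tx": 0.0,"ty": 0.0,"tz": 0.0,"wx": 0.0002,"wy": 0.0,"wz": 0.0},
    {"tx": 0.0,"ty": 0.0,"tz": 0.0,"wx": 0.0001,"wy": 0.0,"wz": 0.0},
    {"tx": 0.0,"ty": 0.0,"tz": 0.0,"wx": 0.0001,"wy": 0.0,"wz": 0.0},
    {"tx": 0.0,"ty": 0.0,"tz": 0.0,"wx": 0.0001,"wy": 0.0,"wz": 0.0},
    {"tx": 0.0,"ty": 0.0,"tz": 0.0,"wx": 0.0,"wy": 0.0,"wz": 0.0}
  ]
}}

```text
time_s: 18.75
ee_pos: [448.2, -15.8, 71.9]
ee_rot: [-179.9, -0.0, 2.2]
force: [-0.5, -0.9, -9.2]
gripper_width: 29.8
gripper_force: 60.0
```

```bash
python3 -c "
from c import *
newseg([543.1,-272.2,85,2.2],44); step(7)"
```

```text
t 18.75 piv [586.6 -10.5  85. ] yaw/b/pitch [ 2.18  0.06 -0.01] F [-0.5 -0.9 -9.2] x [-72.2 -33.4  36.6  76.1]
cmd piv [586.6 -10.2  85. ] [2.2  0.06]
z -0.37 th -0.02 om -0.12 bias -0.35 inn -0.02 deg, sd [0.33 1.18 0.32]
pred th [-0.03 -0.01  0.01  0.02  0.04  0.05  0.05] beta end 0.56 seg 7 44
[{"tx": 0.0, "ty": 0.0, "tz": 0.0, "wx": 0.0012, "wy": 0.0, "wz": 0.0}, {"tx": 0.0, "ty": 0.02, "tz": 0.0, "wx": 0.0013, "wy": 0.0, "wz": 0.0}, {"tx": -0.01, "ty": 0.05, "tz": 0.0, "wx": 0.0014, "wy": 0.0, "wz": 0.0}, {"tx": -0.02, "ty": 0.09, "tz": 0.0, "wx": 0.0016, "wy": 0.0, "wz": 0.0}, {"tx": -0.03, "ty": 0.15, "tz": 0.0, "wx": 0.0016, "wy": 0.0, "wz": 0.0}, {"tx": -0.05, "ty": 0.21, "tz": 0.0, "wx": 0.0015, "wy": 0.0, "wz": 0.0}, {"tx": -0.06, "ty": 0.28, "tz": -0.01, "wx": 0.0013, "wy": 0.0, "wz": 0.0}]
```

{"method": "move_arm", "body": {
  "plan": [
    {"tx": 0.0,"ty": 0.0,"tz": 0.0,"wx": 0.0012,"wy": 0.0,"wz": 0.0},
    {"tx": 0.0,"ty": 0.02,"tz": 0.0,"wx": 0.0013,"wy": 0.0,"wz": 0.0},
    {"tx": -0.01,"ty": 0.05,"tz": 0.0,"wx": 0.0014,"wy": 0.0,"wz": 0.0},
    {"tx": -0.02,"ty": 0.09,"tz": 0.0,"wx": 0.0016,"wy": 0.0,"wz": 0.0},
    {"tx": -0.03,"ty": 0.15,"tz": 0.0,"wx": 0.0016,"wy": 0.0,"wz": 0.0},
    {"tx": -0.05,"ty": 0.21,"tz": 0.0,"wx": 0.0015,"wy": 0.0,"wz": 0.0},
    {"tx": -0.06,"ty": 0.28,"tz": -0.01,"wx": 0.0013,"wy": 0.0,"wz": 0.0}
  ]
}}

```text
time_s: 19.38
ee_pos: [446.7, -24.0, 72.0]
ee_rot: [-179.4, -0.0, 2.2]
force: [-0.5, -0.6, -8.6]
gripper_width: 29.9
gripper_force: 60.0
```

```bash
python3 -c "
from c import *
step(6)"
```

```text
t 19.38 piv [585.1 -18.9  85. ] yaw/b/pitch [ 2.19  0.63 -0.  ] F [-0.5 -0.6 -8.6] x [-70.4 -32.1  37.8  77. ]
cmd piv [585.2 -18.4  85. ] [2.2  0.63]
z -0.66 th -0.35 om -0.60 bias -0.30 inn -0.36 deg, sd [0.33 1.14 0.32]
pred th [-0.34 -0.3  -0.25 -0.21 -0.16 -0.13] beta end 0.82 seg 13 44
[{"tx": -0.07, "ty": 0.35, "tz": 0.0, "wx": 0.0034, "wy": 0.0, "wz": 0.0}, {"tx": -0.09, "ty": 0.43, "tz": -0.01, "wx": 0.0016, "wy": 0.0, "wz": 0.0}, {"tx": -0.1, "ty": 0.5, "tz": 0.0, "wx": 0.0006, "wy": 0.0, "wz": 0.0}, {"tx": -0.12, "ty": 0.59, "tz": -0.01, "wx": 0.0, "wy": 0.0, "wz": 0.0}, {"tx": -0.14, "ty": 0.66, "tz": -0.02, "wx": -0.0004, "wy": 0.0, "wz": 0.0}, {"tx": -0.15, "ty": 0.73, "tz": -0.01, "wx": -0.0006, "wy": 0.0, "wz": 0.0}]
```

{"method": "move_arm", "body": {
  "plan": [
    {"tx": -0.07,"ty": 0.35,"tz": 0.0,"wx": 0.0034,"wy": 0.0,"wz": 0.0},
    {"tx": -0.09,"ty": 0.43,"tz": -0.01,"wx": 0.0016,"wy": 0.0,"wz": 0.0},
    {"tx": -0.1,"ty": 0.5,"tz": 0.0,"wx": 0.0006,"wy": 0.0,"wz": 0.0},
    {"tx": -0.12,"ty": 0.59,"tz": -0.01,"wx": 0.0,"wy": 0.0,"wz": 0.0},
    {"tx": -0.14,"ty": 0.66,"tz": -0.02,"wx": -0.0004,"wy": 0.0,"wz": 0.0},
    {"tx": -0.15,"ty": 0.73,"tz": -0.01,"wx": -0.0006,"wy": 0.0,"wz": 0.0}
  ]
}}

```text
time_s: 19.93
ee_pos: [441.2, -57.4, 72.0]
ee_rot: [-179.1, -0.0, 2.2]
force: [1.1, 0.1, -9.3]
gripper_width: 30.0
gripper_force: 60.0
```

```bash
python3 -c "
from c import *
step(6)"
```

```text
t 19.93 piv [579.6 -52.3  85.1] yaw/b/pitch [ 2.18  0.88 -0.  ] F [ 1.1  0.1 -9.3] x [-71.  -33.3  36.8  76.2]
cmd piv [579.7 -51.3  85. ] [2.2  0.89]
z -0.46 th -0.16 om 0.37 bias -0.30 inn -0.03 deg, sd [0.33 1.12 0.32]
pred th [-0.06 -0.02 -0.01  0.    0.    0.  ] beta end 0.43 seg 19 44
[{"tx": -0.16, "ty": 0.81, "tz": -0.01, "wx": -0.002, "wy": 0.0, "wz": 0.0}, {"tx": -0.18, "ty": 0.87, "tz": -0.01, "wx": -0.0012, "wy": 0.0, "wz": 0.0}, {"tx": -0.19, "ty": 0.92, "tz": -0.01, "wx": -0.0009, "wy": 0.0, "wz": 0.0}, {"tx": -0.2, "ty": 0.97, "tz": -0.01, "wx": -0.0008, "wy": 0.0, "wz": 0.0}, {"tx": -0.21, "ty": 1.02, "tz": -0.02, "wx": -0.0009, "wy": 0.0, "wz": 0.0}, {"tx": -0.22, "ty": 1.06, "tz": -0.01, "wx": -0.001, "wy": 0.0, "wz": 0.0}]
```

{"method": "move_arm", "body": {
  "plan": [
    {"tx": -0.16,"ty": 0.81,"tz": -0.01,"wx": -0.002,"wy": 0.0,"wz": 0.0},
    {"tx": -0.18,"ty": 0.87,"tz": -0.01,"wx": -0.0012,"wy": 0.0,"wz": 0.0},
    {"tx": -0.19,"ty": 0.92,"tz": -0.01,"wx": -0.0009,"wy": 0.0,"wz": 0.0},
    {"tx": -0.2,"ty": 0.97,"tz": -0.01,"wx": -0.0008,"wy": 0.0,"wz": 0.0},
    {"tx": -0.21,"ty": 1.02,"tz": -0.02,"wx": -0.0009,"wy": 0.0,"wz": 0.0},
    {"tx": -0.22,"ty": 1.06,"tz": -0.01,"wx": -0.001,"wy": 0.0,"wz": 0.0}
  ]
}}

```text
time_s: 20.48
ee_pos: [431.7, -114.7, 72.0]
ee_rot: [-179.5, -0.0, 2.2]
force: [0.8, -0.1, -9.2]
gripper_width: 29.6
gripper_force: 60.0
```

```bash
python3 -c "
from c import *
step(6)"
```

```text
t 20.48 piv [ 570.1 -109.5   85.1] yaw/b/pitch [ 2.18  0.49 -0.  ] F [ 0.8 -0.1 -9.2] x [-74.5 -36.1  34.1  75.7]
cmd piv [ 570.3 -108.2   85. ] [2.2 0.5]
z 0.04 th 0.38 om 0.66 bias -0.35 inn 0.33 deg, sd [0.33 1.12 0.32]
pred th [0.45 0.42 0.37 0.3  0.24 0.18] beta end -0.21 seg 25 44
[{"tx": -0.22, "ty": 1.08, "tz": 0.0, "wx": -0.0054, "wy": 0.0, "wz": 0.0}, {"tx": -0.23, "ty": 1.11, "tz": -0.01, "wx": -0.0026, "wy": 0.0, "wz": 0.0}, {"tx": -0.22, "ty": 1.1, "tz": 0.0, "wx": -0.0012, "wy": 0.0, "wz": 0.0}, {"tx": -0.23, "ty": 1.11, "tz": 0.0, "wx": -0.0007, "wy": 0.0, "wz": 0.0}, {"tx": -0.23, "ty": 1.1, "tz": 0.0, "wx": -0.0006, "wy": 0.0, "wz": 0.0}, {"tx": -0.22, "ty": 1.08, "tz": 0.0, "wx": -0.0006, "wy": 0.0, "wz": 0.0}]
```

{"method": "move_arm", "body": {
  "plan": [
    {"tx": -0.22,"ty": 1.08,"tz": 0.0,"wx": -0.0064,"wy": 0.0,"wz": 0.0},
    {"tx": -0.23,"ty": 1.11,"tz": -0.01,"wx": -0.0026,"wy": 0.0,"wz": 0.0},
    {"tx": -0.22,"ty": 1.1,"tz": 0.0,"wx": -0.0012,"wy": 0.0,"wz": 0.0},
    {"tx": -0.23,"ty": 1.11,"tz": 0.0,"wx": -0.0007,"wy": 0.0,"wz": 0.0},
    {"tx": -0.23,"ty": 1.1,"tz": 0.0,"wx": -0.0006,"wy": 0.0,"wz": 0.0},
    {"tx": -0.22,"ty": 1.08,"tz": 0.0,"wx": -0.0006,"wy": 0.0,"wz": 0.0}
  ]
}}

```text
time_s: 21.03
ee_pos: [420.6, -181.1, 72.0]
ee_rot: [179.8, -0.0, 2.2]
force: [-0.5, 0.5, -9.0]
gripper_width: 29.7
gripper_force: 60.0
```

```bash
sed -i 's/abs(x\[3\]-x\[0\]-148.5)<6/abs(x[2]-x[1]-70.3)<4/; s#z=-np.mean(x)/270#z=-np.mean(x[1:3])/270-.0009#' c.py; python3 -c "
from c import *
pc,Rc=S['cmd']; Rc=Rc*Ro.from_rotvec([-.001,0,0]); S['cmd']=(pc,Rc); S['cur'][4]-=.001
S['ua'][0]=(S['ua'][0][0]-.012,S['ua'][0][1]); S['X'][0]+=np.radians(.15)
step(6)"
```

```text
t 21.03 piv [ 559.  -175.8   85.1] yaw/b/pitch [ 2.17 -0.2  -0.  ] F [-0.5  0.5 -9. ] x [-75.6 -39.   32.2  77.3]
cmd piv [ 559.3 -174.3   85. ] [ 2.2  -0.19]
z 0.67 th 1.11 om 0.56 bias -0.45 inn 0.78 deg, sd [0.33 1.12 0.32]
pred th [1.08 0.96 0.82 0.67 0.53 0.42] beta end -0.81 seg 31 44
[{"tx": -0.22, "ty": 1.07, "tz": 0.01, "wx": -0.0076, "wy": 0.0, "wz": 0.0}, {"tx": -0.21, "ty": 1.02, "tz": 0.01, "wx": -0.0029, "wy": 0.0, "wz": 0.0}, {"tx": -0.2, "ty": 0.97, "tz": 0.01, "wx": -0.0006, "wy": 0.0, "wz": 0.0}, {"tx": -0.19, "ty": 0.92, "tz": 0.01, "wx": 0.0004, "wy": 0.0, "wz": 0.0}, {"tx": -0.17, "ty": 0.87, "tz": 0.02, "wx": 0.0006, "wy": 0.0, "wz": 0.0}, {"tx": -0.17, "ty": 0.8, "tz": 0.01, "wx": 0.0005, "wy": 0.0, "wz": 0.0}]
```

{"method": "move_arm", "body": {
  "plan": [
    {"tx": -0.22,"ty": 1.07,"tz": 0.01,"wx": -0.0076,"wy": 0.0,"wz": 0.0},
    {"tx": -0.21,"ty": 1.02,"tz": 0.01,"wx": -0.0029,"wy": 0.0,"wz": 0.0},
    {"tx": -0.2,"ty": 0.97,"tz": 0.01,"wx": -0.0006,"wy": 0.0,"wz": 0.0},
    {"tx": -0.19,"ty": 0.92,"tz": 0.01,"wx": 0.0004,"wy": 0.0,"wz": 0.0},
    {"tx": -0.17,"ty": 0.87,"tz": 0.02,"wx": 0.0006,"wy": 0.0,"wz": 0.0},
    {"tx": -0.17,"ty": 0.8,"tz": 0.01,"wx": 0.0005,"wy": 0.0,"wz": 0.0}
  ]
}}

```text
time_s: 21.58
ee_pos: [411.3, -237.8, 72.0]
ee_rot: [179.3, -0.0, 2.2]
force: [0.0, 0.0, -7.8]
gripper_width: 29.6
gripper_force: 60.0
```

```bash
python3 -c "
from c import *
step(6)"
```

```text
t 21.58 piv [ 549.7 -232.3   85.1] yaw/b/pitch [ 2.17 -0.75 -0.01] F [ 0.   0.  -7.8] x [-74.6 -38.4  33.1  82.2]
cmd piv [ 549.9 -231.    85. ] [ 2.2  -0.74]
z 0.5 th 1.02 om -0.32 bias -0.53 inn 0.54 deg, sd [0.33 1.12 0.32]
pred th [0.88 0.75 0.62 0.5  0.4  0.31] beta end -0.92 seg 37 44
[{"tx": -0.15, "ty": 0.74, "tz": 0.01, "wx": -0.0037, "wy": 0.0, "wz": 0.0}, {"tx": -0.14, "ty": 0.66, "tz": 0.01, "wx": -0.0011, "wy": 0.0, "wz": 0.0}, {"tx": -0.12, "ty": 0.59, "tz": 0.01, "wx": 0.0002, "wy": 0.0, "wz": 0.0}, {"tx": -0.1, "ty": 0.5, "tz": 0.01, "wx": 0.0007, "wy": 0.0, "wz": 0.0}, {"tx": -0.09, "ty": 0.43, "tz": 0.0, "wx": 0.001, "wy": 0.0, "wz": 0.0}, {"tx": -0.07, "ty": 0.36, "tz": 0.01, "wx": 0.001, "wy": 0.0, "wz": 0.0}]
```

{"method": "move_arm", "body": {
  "plan": [
    {"tx": -0.15,"ty": 0.74,"tz": 0.01,"wx": -0.0037,"wy": 0.0,"wz": 0.0},
    {"tx": -0.14,"ty": 0.66,"tz": 0.01,"wx": -0.0011,"wy": 0.0,"wz": 0.0},
    {"tx": -0.12,"ty": 0.59,"tz": 0.01,"wx": 0.0002,"wy": 0.0,"wz": 0.0},
    {"tx": -0.1,"ty": 0.5,"tz": 0.01,"wx": 0.0007,"wy": 0.0,"wz": 0.0},
    {"tx": -0.09,"ty": 0.43,"tz": 0.0,"wx": 0.001,"wy": 0.0,"wz": 0.0},
    {"tx": -0.07,"ty": 0.36,"tz": 0.01,"wx": 0.001,"wy": 0.0,"wz": 0.0}
  ]
}}

```text
time_s: 22.13
ee_pos: [405.9, -270.2, 72.0]
ee_rot: [179.2, -0.0, 2.2]
force: [0.1, 0.6, -9.1]
gripper_width: 29.3
gripper_force: 60.0
```

```bash
python3 -c "
from c import *
step(7)"
```

```text
t 22.13 piv [ 544.3 -264.8   85.1] yaw/b/pitch [ 2.18 -0.85 -0.  ] F [ 0.1  0.6 -9.1] x [-73.2 -36.8  35.3  85.4]
cmd piv [ 544.5 -264.1   85. ] [ 2.2  -0.85]
z 0.11 th 0.68 om -0.36 bias -0.58 inn 0.33 deg, sd [0.33 1.12 0.32]
pred th [0.55 0.46 0.38 0.32 0.27 0.23 0.2 ] beta end -0.41 seg 44 44
[{"tx": -0.06, "ty": 0.28, "tz": 0.0, "wx": -0.0007, "wy": 0.0, "wz": 0.0}, {"tx": -0.04, "ty": 0.21, "tz": 0.01, "wx": 0.0006, "wy": 0.0, "wz": 0.0}, {"tx": -0.03, "ty": 0.15, "tz": 0.0, "wx": 0.0013, "wy": 0.0, "wz": 0.0}, {"tx": -0.02, "ty": 0.09, "tz": 0.0, "wx": 0.0017, "wy": 0.0, "wz": 0.0}, {"tx": -0.01, "ty": 0.05, "tz": 0.0, "wx": 0.0019, "wy": 0.0, "wz": 0.0}, {"tx": -0.01, "ty": 0.02, "tz": 0.0, "wx": 0.0021, "wy": 0.0, "wz": 0.0}, {"tx": 0.0, "ty": 0.0, "tz": 0.0, "wx": 0.0021, "wy": 0.0, "wz": 0.0}]
```

{"method": "move_arm", "body": {
  "plan": [
    {"tx": -0.06,"ty": 0.28,"tz": 0.0,"wx": -0.0007,"wy": 0.0,"wz": 0.0},
    {"tx": -0.04,"ty": 0.21,"tz": 0.01,"wx": 0.0006,"wy": 0.0,"wz": 0.0},
    {"tx": -0.03,"ty": 0.15,"tz": 0.0,"wx": 0.0013,"wy": 0.0,"wz": 0.0},
    {"tx": -0.02,"ty": 0.09,"tz": 0.0,"wx": 0.0017,"wy": 0.0,"wz": 0.0},
    {"tx": -0.01,"ty": 0.05,"tz": 0.0,"wx": 0.0019,"wy": 0.0,"wz": 0.0},
    {"tx": -0.01,"ty": 0.02,"tz": 0.0,"wx": 0.0021,"wy": 0.0,"wz": 0.0},
    {"tx": 0.0,"ty": 0.0,"tz": 0.0,"wx": 0.0021,"wy": 0.0,"wz": 0.0}
  ]
}}

```text
time_s: 22.77
ee_pos: [404.6, -277.8, 72.1]
ee_rot: [179.7, -0.0, 2.2]
force: [-0.5, 0.1, -8.6]
gripper_width: 29.7
gripper_force: 60.0
```

```bash
sed -i "s#z=-np.mean(x\[1:3\])/270-.0009#z=-(x[1]+35.25)/270-.0009#; s#    P,X=S\['P'\],S\['X'\]#    np.save('last.npy',f,allow_pickle=True); P,X=S['P'],S['X']#" c.py; python3 -c "
from c import *
S['X'][2]=np.radians(-.5)
step(7)
f=np.load('last.npy',allow_pickle=True).item(); save('c4.png',f['color'],(320,140,420,275),4.4)"
```

```text
t 22.77 piv [ 543.  -272.4   85.1] yaw/b/pitch [ 2.19 -0.33 -0.  ] F [-0.5  0.1 -8.6] x [-68.6 -32.   39.6  89.6]
cmd piv [ 543.1 -272.2   85. ] [ 2.2  -0.33]
z -0.74 th -0.29 om -1.18 bias -0.44 inn -0.45 deg, sd [0.33 1.14 0.32]
pred th [-0.41 -0.4  -0.37 -0.32 -0.27 -0.22 -0.18] beta end 0.12 seg 51 44
[{"tx": 0.0, "ty": -0.01, "tz": 0.0, "wx": 0.0069, "wy": 0.0, "wz": 0.0}, {"tx": 0.0, "ty": -0.01, "tz": 0.0, "wx": 0.0031, "wy": 0.0, "wz": 0.0}, {"tx": 0.0, "ty": 0.0, "tz": 0.0, "wx": 0.001, "wy": 0.0, "wz": 0.0}, {"tx": 0.0, "ty": 0.0, "tz": 0.0, "wx": -0.0001, "wy": 0.0, "wz": 0.0}, {"tx": 0.0, "ty": 0.0, "tz": 0.0, "wx": -0.0005, "wy": 0.0, "wz": 0.0}, {"tx": 0.0, "ty": 0.0, "tz": 0.0, "wx": -0.0007, "wy": 0.0, "wz": 0.0}, {"tx": 0.0, "ty": 0.01, "tz": 0.0, "wx": -0.0006, "wy": 0.0, "wz": 0.0}]
```

View pics/c4.png

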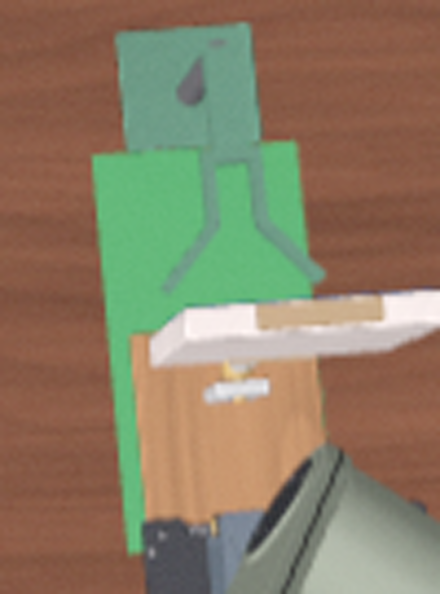

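{"method": "move_arm", "body": {
  "plan": [
    {"tx": 0.0,"ty": -0.01,"tz": 0.0,"wx": 0.0069,"wy": 0.0,"wz": 0.0},
    {"tx": 0.0,"ty": -0.01,"tz": 0.0,"wx": 0.0031,"wy": 0.0,"wz": 0.0},
    {"tx": 0.0,"ty": 0.0,"tz": 0.0,"wx": 0.001,"wy": 0.0,"wz": 0.0},
    {"tx": 0.0,"ty": 0.0,"tz": 0.0,"wx": -0.0001,"wy": 0.0,"wz": 0.0},
    {"tx": 0.0,"ty": 0.0,"tz": 0.0,"wx": -0.0005,"wy": 0.0,"wz": 0.0},
    {"tx": 0.0,"ty": 0.0,"tz": 0.0,"wx": -0.0007,"wy": 0.0,"wz": 0.0},
    {"tx": 0.0,"ty": 0.01,"tz": 0.0,"wx": -0.0006,"wy": 0.0,"wz": 0.0}
  ]
}}

```text
time_s: 23.4
ee_pos: [404.6, -277.7, 72.0]
ee_rot: [-179.8, 0.0, 2.2]
force: [-0.1, -0.3, -9.1]
gripper_width: 30.0
gripper_force: 60.0
```

```bash
python3 -c "
from c import *
f=np.load('last.npy',allow_pickle=True).item()
Q=lambda x,y:(320+x/4.4,140+y/4.4)
print('plate FL',ray(f,*Q(133,335),47), 'expect',T([543.1,-272.2,np.radians(2.2)],[30,65,47]))
D=[652.4,-268.7,.0381]
for nm,P,q in (('slot root',(0,0,136),None),('tipL',(-60,52,136),None),('tipR',(-60,-52,136),None)):
    u=proj(f,T(D,P))[0]; print(nm,((u[0]-320)*4.4).round(1),((u[1]-140)*4.4).round(1))
print('slot mid seen',[ray(f,*Q(*q),136).round(1) for q in ((235,190),(236.5,222),(244,281))])
step(7)"
```

```text
plate FL [ 570.50568043 -209.04034141   47.        ] expect [[ 570.5826799  -206.09627616   47.        ]]
slot root 234.5 195.2
tipL 165.2 289.3
tipR 321.5 278.6
slot mid seen [array([ 655.9, -269.2,  136. ]), array([ 634.2, -268.9,  136. ]), array([ 594.4, -271.5,  136. ])]
t 23.40 piv [ 543.  -272.4   85.1] yaw/b/pitch [2.18 0.19 0.  ] F [-0.1 -0.3 -9.1] x [-66.5 -29.4  42.   90.6]
cmd piv [ 543.1 -272.3   85. ] [2.2  0.19]
z -1.28 th -0.92 om -0.59 bias -0.36 inn -0.67 deg, sd [0.33 1.14 0.32]
pred th [-0.92 -0.83 -0.71 -0.59 -0.49 -0.39 -0.31] beta end 0.17 seg 58 44
[{"tx": 0.0, "ty": -0.01, "tz": 0.0, "wx": 0.0057, "wy": 0.0, "wz": 0.0}, {"tx": 0.0, "ty": 0.0, "tz": 0.0, "wx": 0.0015, "wy": 0.0, "wz": 0.0}, {"tx": 0.0, "ty": 0.0, "tz": 0.0, "wx": -0.0006, "wy": 0.0, "wz": 0.0}, {"tx": 0.0, "ty": 0.0, "tz": 0.0, "wx": -0.0014, "wy": 0.0, "wz": 0.0}, {"tx": 0.0, "ty": 0.0, "tz": 0.0, "wx": -0.0016, "wy": 0.0, "wz": 0.0}, {"tx": 0.0, "ty": 0.0, "tz": 0.0, "wx": -0.0014, "wy": 0.0, "wz": 0.0}, {"tx": 0.0, "ty": 0.0, "tz": 0.0, "wx": -0.0012, "wy": 0.0, "wz": 0.0}]
```

{"method": "move_arm", "body": {
  "plan": [
    {"tx": 0.0,"ty": -0.01,"tz": 0.0,"wx": 0.0057,"wy": 0.0,"wz": 0.0},
    {"tx": 0.0,"ty": 0.0,"tz": 0.0,"wx": 0.0015,"wy": 0.0,"wz": 0.0},
    {"tx": 0.0,"ty": 0.0,"tz": 0.0,"wx": -0.0006,"wy": 0.0,"wz": 0.0},
    {"tx": 0.0,"ty": 0.0,"tz": 0.0,"wx": -0.0014,"wy": 0.0,"wz": 0.0},
    {"tx": 0.0,"ty": 0.0,"tz": 0.0,"wx": -0.0016,"wy": 0.0,"wz": 0.0},
    {"tx": 0.0,"ty": 0.0,"tz": 0.0,"wx": -0.0014,"wy": 0.0,"wz": 0.0},
    {"tx": 0.0,"ty": 0.0,"tz": 0.0,"wx": -0.0012,"wy": 0.0,"wz": 0.0}
  ]
}}

```text
time_s: 24.03
ee_pos: [404.6, -277.6, 72.0]
ee_rot: [-179.8, -0.0, 2.2]
force: [0.4, -0.1, -8.8]
gripper_width: 29.5
gripper_force: 60.0
```

```bash
python3 -c "
from c import *
newseg([653,-267,85,2.2],22); step(6)"
```

```text
t 24.03 piv [ 543.  -272.4   85.1] yaw/b/pitch [ 2.18  0.24 -0.  ] F [ 0.4 -0.1 -8.8] x [-68.2 -31.3  40.5  90. ]
cmd piv [ 543.1 -272.2   85. ] [2.2  0.25]
z -0.89 th -0.56 om 0.52 bias -0.33 inn -0.22 deg, sd [0.33 1.14 0.32]
pred th [-0.47 -0.41 -0.34 -0.28 -0.22 -0.18] beta end 0.09 seg 6 22
[{"tx": 0.01, "ty": 0.0, "tz": 0.0, "wx": 0.0011, "wy": 0.0, "wz": 0.0}, {"tx": 0.06, "ty": 0.0, "tz": 0.0, "wx": 0.0, "wy": 0.0, "wz": 0.0}, {"tx": 0.16, "ty": 0.0, "tz": 0.0, "wx": -0.0006, "wy": 0.0, "wz": 0.0}, {"tx": 0.26, "ty": 0.0, "tz": 0.0, "wx": -0.0007, "wy": 0.0, "wz": 0.0}, {"tx": 0.4, "ty": 0.0, "tz": 0.0, "wx": -0.0007, "wy": 0.0, "wz": 0.0}, {"tx": 0.53, "ty": -0.01, "tz": 0.0, "wx": -0.0006, "wy": 0.0, "wz": 0.0}]
```

{"method": "move_arm", "body": {
  "plan": [
    {"tx": 0.01,"ty": 0.0,"tz": 0.0,"wx": 0.0011,"wy": 0.0,"wz": 0.0},
    {"tx": 0.06,"ty": 0.0,"tz": 0.0,"wx": 0.0,"wy": 0.0,"wz": 0.0},
    {"tx": 0.16,"ty": 0.0,"tz": 0.0,"wx": -0.0006,"wy": 0.0,"wz": 0.0},
    {"tx": 0.26,"ty": 0.0,"tz": 0.0,"wx": -0.0007,"wy": 0.0,"wz": 0.0},
    {"tx": 0.4,"ty": 0.0,"tz": 0.0,"wx": -0.0007,"wy": 0.0,"wz": 0.0},
    {"tx": 0.53,"ty": -0.01,"tz": 0.0,"wx": -0.0006,"wy": 0.0,"wz": 0.0}
  ]
}}

```text
time_s: 24.58
ee_pos: [419.1, -277.0, 72.0]
ee_rot: [-179.8, 0.0, 2.2]
force: [-0.4, 0.1, -9.7]
gripper_width: 30.1
gripper_force: 60.0
```

```bash
python3 -c "
from c import *
step(6)"
```

```text
t 24.58 piv [ 557.5 -271.8   85.1] yaw/b/pitch [2.17 0.16 0.  ] F [-0.4  0.1 -9.7] x [-67.3 -30.2  41.5  89.5]
cmd piv [ 557.3 -271.5   85. ] [2.2  0.16]
z -1.12 th -0.86 om -0.60 bias -0.24 inn -0.61 deg, sd [0.33 1.12 0.32]
pred th [-0.87 -0.79 -0.68 -0.56 -0.46 -0.37] beta end 0.23 seg 12 22
[{"tx": 0.65, "ty": -0.01, "tz": 0.0, "wx": 0.0056, "wy": 0.0, "wz": 0.0}, {"tx": 0.75, "ty": -0.01, "tz": 0.0, "wx": 0.0015, "wy": 0.0, "wz": 0.0}, {"tx": 0.85, "ty": -0.01, "tz": 0.0, "wx": -0.0005, "wy": 0.0, "wz": 0.0}, {"tx": 0.9, "ty": 0.0, "tz": 0.0, "wx": -0.0013, "wy": 0.0, "wz": 0.0}, {"tx": 0.93, "ty": -0.01, "tz": 0.0, "wx": -0.0015, "wy": 0.0, "wz": 0.0}, {"tx": 0.93, "ty": 0.0, "tz": 0.0, "wx": -0.0013, "wy": 0.0, "wz": 0.0}]
```

{"method": "move_arm", "body": {
  "plan": [
    {"tx": 0.65,"ty": -0.01,"tz": 0.0,"wx": 0.0056,"wy": 0.0,"wz": 0.0},
    {"tx": 0.75,"ty": -0.01,"tz": 0.0,"wx": 0.0015,"wy": 0.0,"wz": 0.0},
    {"tx": 0.85,"ty": -0.01,"tz": 0.0,"wx": -0.0005,"wy": 0.0,"wz": 0.0},
    {"tx": 0.9,"ty": 0.0,"tz": 0.0,"wx": -0.0013,"wy": 0.0,"wz": 0.0},
    {"tx": 0.93,"ty": -0.01,"tz": 0.0,"wx": -0.0015,"wy": 0.0,"wz": 0.0},
    {"tx": 0.93,"ty": 0.0,"tz": 0.0,"wx": -0.0013,"wy": 0.0,"wz": 0.0}
  ]
}}

```text
time_s: 25.13
ee_pos: [470.0, -274.6, 71.9]
ee_rot: [-179.7, -0.0, 2.2]
force: [-0.7, -1.0, -8.9]
gripper_width: 30.0
gripper_force: 60.0
```

```bash
python3 -c "
from c import *
step(5)"
```

```text
t 25.13 piv [ 608.4 -269.3   85. ] yaw/b/pitch [ 2.19  0.29 -0.01] F [-0.7 -1.  -8.9] x [-68.5 -31.7  40.3  86.8]
cmd piv [ 607.3 -269.2   85. ] [2.2 0.3]
z -0.8 th -0.58 om 0.72 bias -0.22 inn -0.19 deg, sd [0.33 1.12 0.32]
pred th [-0.47 -0.4  -0.33 -0.27 -0.21] beta end 0.13 seg 17 22
[{"tx": 0.91, "ty": -0.01, "tz": 0.0, "wx": 0.0005, "wy": 0.0, "wz": 0.0}, {"tx": 0.84, "ty": -0.01, "tz": 0.0, "wx": -0.0003, "wy": 0.0, "wz": 0.0}, {"tx": 0.75, "ty": -0.01, "tz": 0.0, "wx": -0.0007, "wy": 0.0, "wz": 0.0}, {"tx": 0.65, "ty": 0.0, "tz": 0.0, "wx": -0.0007, "wy": 0.0, "wz": 0.0}, {"tx": 0.53, "ty": -0.01, "tz": 0.0, "wx": -0.0006, "wy": 0.0, "wz": 0.0}]
```

{"method": "move_arm", "body": {
  "plan": [
    {"tx": 0.91,"ty": -0.01,"tz": 0.0,"wx": 0.0005,"wy": 0.0,"wz": 0.0},
    {"tx": 0.84,"ty": -0.01,"tz": 0.0,"wx": -0.0003,"wy": 0.0,"wz": 0.0},
    {"tx": 0.75,"ty": -0.01,"tz": 0.0,"wx": -0.0007,"wy": 0.0,"wz": 0.0},
    {"tx": 0.65,"ty": 0.0,"tz": 0.0,"wx": -0.0007,"wy": 0.0,"wz": 0.0},
    {"tx": 0.53,"ty": -0.01,"tz": 0.0,"wx": -0.0006,"wy": 0.0,"wz": 0.0}
  ]
}}

```text
time_s: 25.6
ee_pos: [506.5, -272.9, 72.0]
ee_rot: [-179.8, -0.0, 2.2]
force: [-0.1, 0.1, -8.1]
gripper_width: 29.6
gripper_force: 60.0
```

```bash
python3 -c "
from c import *
step(6)"
```

```text
t 25.60 piv [ 644.9 -267.6   85.1] yaw/b/pitch [ 2.19  0.19 -0.01] F [-0.1  0.1 -8.1] x [-68.3 -31.8  39.8  84.8]
cmd piv [ 644.1 -267.4   85. ] [2.2 0.2]
z -0.78 th -0.60 om -0.09 bias -0.17 inn -0.34 deg, sd [0.33 1.1  0.32]
pred th [-0.57 -0.51 -0.43 -0.36 -0.3  -0.24] beta end 0.14 seg 23 22
[{"tx": 0.4, "ty": 0.0, "tz": 0.0, "wx": 0.0029, "wy": 0.0, "wz": 0.0}, {"tx": 0.27, "ty": -0.01, "tz": 0.0, "wx": 0.0006, "wy": 0.0, "wz": 0.0}, {"tx": 0.15, "ty": 0.0, "tz": 0.0, "wx": -0.0005, "wy": 0.0, "wz": 0.0}, {"tx": 0.06, "ty": 0.0, "tz": 0.0, "wx": -0.0009, "wy": 0.0, "wz": 0.0}, {"tx": 0.01, "ty": 0.01, "tz": 0.0, "wx": -0.001, "wy": 0.0, "wz": 0.0}, {"tx": 0.0, "ty": 0.0, "tz": 0.0, "wx": -0.0009, "wy": 0.0, "wz": 0.0}]
```

{"method": "move_arm", "body": {
  "plan": [
    {"tx": 0.4,"ty": 0.0,"tz": 0.0,"wx": 0.0029,"wy": 0.0,"wz": 0.0},
    {"tx": 0.27,"ty": -0.01,"tz": 0.0,"wx": 0.0006,"wy": 0.0,"wz": 0.0},
    {"tx": 0.15,"ty": 0.0,"tz": 0.0,"wx": -0.0005,"wy": 0.0,"wz": 0.0},
    {"tx": 0.06,"ty": 0.0,"tz": 0.0,"wx": -0.0009,"wy": 0.0,"wz": 0.0},
    {"tx": 0.01,"ty": 0.01,"tz": 0.0,"wx": -0.001,"wy": 0.0,"wz": 0.0},
    {"tx": 0.0,"ty": 0.0,"tz": 0.0,"wx": -0.0009,"wy": 0.0,"wz": 0.0}
  ]
}}

```text
time_s: 26.15
ee_pos: [514.2, -272.5, 72.0]
ee_rot: [-179.8, 0.0, 2.2]
force: [0.6, -0.5, -8.7]
gripper_width: 29.8
gripper_force: 60.0
```

```bash
python3 -c "
from c import *
newseg([None,None,52,None],18); step(8)
f=np.load('last.npy',allow_pickle=True).item(); g=grab_frame('scene')
pp=S['seg']['p0']
for nm,fr,b in (('top',f,(320,140)),('scene',g,(150,190))):
    for P in ((30,65,47),(30,-65,47)): print(nm,P,((proj(fr,T([653,-267,.0384],P))[0]-b)*3.6).round(1))
save('c5.png',np.hstack([f['color'][140:290,320:420],g['color'][190:340,150:270]]),None,3.6)"
```

```text
t 26.15 piv [ 652.6 -267.3   85.1] yaw/b/pitch [2.17 0.21 0.02] F [ 0.6 -0.5 -8.7] x [-69.1 -32.6  39.2  84.1]
cmd piv [ 653. -267.   85.] [2.2  0.21]
z -0.62 th -0.48 om 0.24 bias -0.14 inn -0.21 deg, sd [0.33 1.12 0.32]
pred th [-0.43 -0.37 -0.32 -0.26 -0.22 -0.18 -0.15 -0.13] beta end 0.03 seg 8 18
[{"tx": 0.0, "ty": -0.01, "tz": 0.01, "wx": 0.0014, "wy": 0.0, "wz": 0.0}, {"tx": 0.0, "ty": 0.0, "tz": 0.03, "wx": 0.0001, "wy": 0.0, "wz": 0.0}, {"tx": 0.0, "ty": 0.01, "tz": 0.08, "wx": -0.0005, "wy": 0.0, "wz": 0.0}, {"tx": 0.0, "ty": 0.0, "tz": 0.14, "wx": -0.0007, "wy": 0.0, "wz": 0.0}, {"tx": 0.0, "ty": 0.0, "tz": 0.19, "wx": -0.0007, "wy": 0.0, "wz": 0.0}, {"tx": 0.0, "ty": 0.0, "tz": 0.25, "wx": -0.0006, "wy": 0.0, "wz": 0.0}, {"tx": 0.0, "ty": 0.0, "tz": 0.29, "wx": -0.0005, "wy": 0.0, "wz": 0.0}, {"tx": 0.0, "ty": 0.0, "tz": 0.32, "wx": -0.0003, "wy": 0.0, "wz": 0.0}]
top (30, 65, 47) [ 92.8 148.6]
top (30, -65, 47) [242.1 138.3]
scene (30, 65, 47) [313.9 329.6]
scene (30, -65, 47) [180.4 411.6]
```

View pics/c5.png

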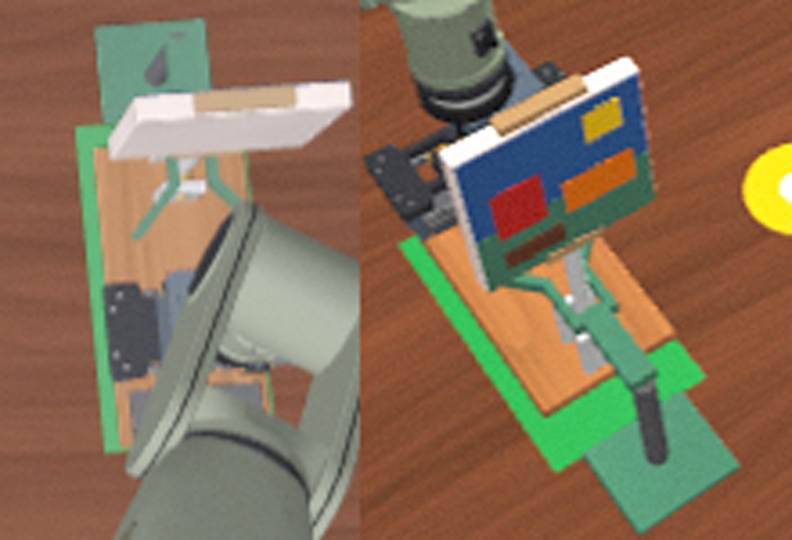

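{"method": "move_arm", "body": {
  "plan": [
    {"tx": 0.0,"ty": -0.01,"tz": 0.01,"wx": 0.0014,"wy": 0.0,"wz": 0.0},
    {"tx": 0.0,"ty": 0.0,"tz": 0.03,"wx": 0.0001,"wy": 0.0,"wz": 0.0},
    {"tx": 0.0,"ty": 0.01,"tz": 0.08,"wx": -0.0005,"wy": 0.0,"wz": 0.0},
    {"tx": 0.0,"ty": 0.0,"tz": 0.14,"wx": -0.0007,"wy": 0.0,"wz": 0.0},
    {"tx": 0.0,"ty": 0.0,"tz": 0.19,"wx": -0.0007,"wy": 0.0,"wz": 0.0},
    {"tx": 0.0,"ty": 0.0,"tz": 0.25,"wx": -0.0006,"wy": 0.0,"wz": 0.0},
    {"tx": 0.0,"ty": 0.0,"tz": 0.29,"wx": -0.0005,"wy": 0.0,"wz": 0.0},
    {"tx": 0.0,"ty": 0.0,"tz": 0.32,"wx": -0.0003,"wy": 0.0,"wz": 0.0}
  ]
}}

```text
time_s: 26.92
ee_pos: [514.4, -272.5, 58.6]
ee_rot: [-179.9, 0.0, 2.2]
force: [-0.6, -0.2, -8.9]
gripper_width: 29.7
gripper_force: 60.0
```

```bash
python3 -c "
from c import *
step(10)"
```

```text
t 26.92 piv [ 652.8 -267.2   71.7] yaw/b/pitch [2.18 0.11 0.  ] F [-0.6 -0.2 -8.9] x [-69.9 -33.1  38.6  83.8]
cmd piv [ 653.  -267.    71.9] [2.2  0.11]
z -0.5 th -0.39 om -0.15 bias -0.11 inn -0.23 deg, sd [0.33 1.15 0.32]
pred th [-0.38 -0.34 -0.29 -0.24 -0.19 -0.15 -0.11 -0.08 -0.06 -0.04] beta end 0.02 seg 18 18
[{"tx": 0.0, "ty": 0.0, "tz": 0.34, "wx": 0.0024, "wy": 0.0, "wz": 0.0}, {"tx": 0.0, "ty": 0.0, "tz": 0.34, "wx": 0.0007, "wy": 0.0, "wz": 0.0}, {"tx": 0.0, "ty": 0.0, "tz": 0.33, "wx": -0.0002, "wy": 0.0, "wz": 0.0}, {"tx": 0.0, "ty": 0.01, "tz": 0.29, "wx": -0.0005, "wy": 0.0, "wz": 0.0}, {"tx": 0.0, "ty": 0.0, "tz": 0.25, "wx": -0.0006, "wy": 0.0, "wz": 0.0}, {"tx": 0.0, "ty": 0.0, "tz": 0.19, "wx": -0.0006, "wy": 0.0, "wz": 0.0}, {"tx": 0.0, "ty": 0.0, "tz": 0.14, "wx": -0.0005, "wy": 0.0, "wz": 0.0}, {"tx": 0.0, "ty": 0.0, "tz": 0.07, "wx": -0.0004, "wy": 0.0, "wz": 0.0}, {"tx": 0.0, "ty": 0.0, "tz": 0.04, "wx": -0.0003, "wy": 0.0, "wz": 0.0}, {"tx": 0.0, "ty": 0.0, "tz": 0.0, "wx": -0.0002, "wy": 0.0, "wz": 0.0}]
```

{"method": "move_arm", "body": {
  "plan": [
    {"tx": 0.0,"ty": 0.0,"tz": 0.34,"wx": 0.0024,"wy": 0.0,"wz": 0.0},
    {"tx": 0.0,"ty": 0.0,"tz": 0.34,"wx": 0.0007,"wy": 0.0,"wz": 0.0},
    {"tx": 0.0,"ty": 0.0,"tz": 0.33,"wx": -0.0002,"wy": 0.0,"wz": 0.0},
    {"tx": 0.0,"ty": 0.01,"tz": 0.29,"wx": -0.0005,"wy": 0.0,"wz": 0.0},
    {"tx": 0.0,"ty": 0.0,"tz": 0.25,"wx": -0.0006,"wy": 0.0,"wz": 0.0},
    {"tx": 0.0,"ty": 0.0,"tz": 0.19,"wx": -0.0006,"wy": 0.0,"wz": 0.0},
    {"tx": 0.0,"ty": 0.0,"tz": 0.14,"wx": -0.0005,"wy": 0.0,"wz": 0.0},
    {"tx": 0.0,"ty": 0.0,"tz": 0.07,"wx": -0.0004,"wy": 0.0,"wz": 0.0},
    {"tx": 0.0,"ty": 0.0,"tz": 0.04,"wx": -0.0003,"wy": 0.0,"wz": 0.0},
    {"tx": 0.0,"ty": 0.0,"tz": 0.0,"wx": -0.0002,"wy": 0.0,"wz": 0.0}
  ]
}}

```text
time_s: 27.8
ee_pos: [514.5, -272.5, 39.1]
ee_rot: [-179.9, -0.0, 2.2]
force: [-0.6, -0.3, -8.9]
gripper_width: 30.0
gripper_force: 60.0
```

{"method": "move_arm", "body": {
  "plan": [
    {"tx": 0.0,"ty": 0.0,"tz": 0.04,"wx": 0,"wy": 0.0,"wz": 0.0},
    {"tx": 0.0,"ty": 0.0,"tz": 0.05,"wx": 0,"wy": 0.0,"wz": 0.0},
    {"tx": 0.0,"ty": 0.0,"tz": 0.05,"wx": 0,"wy": 0.0,"wz": 0.0},
    {"tx": 0.0,"ty": 0.0,"tz": 0.05,"wx": 0,"wy": 0.0,"wz": 0.0},
    {"tx": 0.0,"ty": 0.0,"tz": 0.0,"wx": 0.0,"wy": 0.0,"wz": 0.0},
    {"tx": 0.0,"ty": 0.0,"tz": 0.0,"wx": 0.0,"wy": 0.0,"wz": 0.0}
  ]
}}

```text
time_s: 28.3
ee_pos: [514.5, -272.5, 37.1]
ee_rot: [-179.9, -0.0, 2.2]
force: [0.4, 0.6, -8.8]
gripper_width: 29.7
gripper_force: 60.0
```

```bash
python3 -c "
from c import *
st,piv,ez,x,f=measure(S); print(st['time_s'],st['ee_pos'],np.degrees(ez),st['force'],st['torque'],x)"
```

```text
28.3 [ 514.46905624 -272.52350358   37.12621097] [ 2.18200466e+00  9.44899915e-02 -1.01432051e-03] [ 0.40137184  0.61059011 -8.84674631] [-0.01128985  0.32716132 -0.01992704] [-69.42732364 -32.44052456  39.49510382  84.87660479]
```

{"method": "move_arm", "body": {
  "plan": [
    {"tx": 0.0,"ty": 0.0,"tz": 0.03,"wx": -0.0008,"wy": 0.0,"wz": 0.0},
    {"tx": 0.0,"ty": 0.0,"tz": 0.03,"wx": -0.0008,"wy": 0.0,"wz": 0.0},
    {"tx": 0.0,"ty": 0.0,"tz": 0.02,"wx": 0,"wy": 0.0,"wz": 0.0},
    {"tx": 0.0,"ty": 0.0,"tz": 0.0,"wx": 0,"wy": 0.0,"wz": 0.0}
  ]
}}

```text
time_s: 28.68
ee_pos: [514.5, -272.5, 36.9]
ee_rot: [180.0, -0.0, 2.2]
force: [-1.2, 0.8, -2.8]
gripper_width: 29.8
gripper_force: 60.0
```

```bash
python3 -c "
from c import *
st,piv,ez,x,f=measure(S); print(st['time_s'],st['ee_pos'],np.degrees(ez),st['force'],st['torque'],x)"
```

```text
28.6833 [ 514.51533632 -272.54566659   36.87960226] [ 2.1786384  -0.00588231 -0.01912528] [-1.19814058  0.81843414 -2.81462003] [0.28377176 0.48576211 0.00387493] [-67.23756322 -29.96365687  42.08555245  85.88106294]
```

{"method": "move_arm", "body": {
  "plan": [
    {"tx": 0,"ty": 0,"tz": 0,"wx": 0,"wy": 0,"wz": 0},
    {"tx": 0,"ty": 0,"tz": 0,"wx": 0,"wy": 0,"wz": 0},
    {"tx": 0,"ty": 0,"tz": 0,"wx": 0,"wy": 0,"wz": 0},
    {"tx": 0,"ty": 0,"tz": 0,"wx": 0,"wy": 0,"wz": 0},
    {"tx": 0,"ty": 0,"tz": 0,"wx": 0,"wy": 0,"wz": 0},
    {"tx": 0,"ty": 0,"tz": 0,"wx": 0,"wy": 0,"wz": 0},
    {"tx": 0,"ty": 0,"tz": 0,"wx": 0,"wy": 0,"wz": 0},
    {"tx": 0,"ty": 0,"tz": 0,"wx": 0,"wy": 0,"wz": 0},
    {"tx": 0,"ty": 0,"tz": 0,"wx": 0,"wy": 0,"wz": 0}
  ],
  "gripper": 8
}}

```text
time_s: 29.48
ee_pos: [514.5, -272.5, 36.3]
ee_rot: [-180.0, -0.0, 2.2]
force: [-0.1, -0.1, 0.1]
gripper_width: 79.7
gripper_force: 0.0
```

{"method": "move_arm", "body": {
  "plan": [
    {"tx": 0,"ty": 0,"tz": -0.3,"wx": 0,"wy": 0,"wz": 0},
    {"tx": 0,"ty": 0,"tz": -0.8,"wx": 0,"wy": 0,"wz": 0},
    {"tx": 0,"ty": 0,"tz": -1.2,"wx": 0,"wy": 0,"wz": 0},
    {"tx": 0,"ty": 0,"tz": -1.4,"wx": 0,"wy": 0,"wz": 0},
    {"tx": -0.2,"ty": 0,"tz": -1.4,"wx": 0,"wy": 0,"wz": 0},
    {"tx": -0.6,"ty": 0,"tz": -1.4,"wx": 0,"wy": 0,"wz": 0},
    {"tx": -1.0,"ty": 0,"tz": -1.4,"wx": 0,"wy": 0,"wz": 0},
    {"tx": -1.2,"ty": 0,"tz": -1.4,"wx": 0,"wy": 0,"wz": 0},
    {"tx": -1.2,"ty": 0,"tz": -1.2,"wx": 0,"wy": 0,"wz": 0},
    {"tx": -1.0,"ty": 0,"tz": -0.9,"wx": 0,"wy": 0,"wz": 0},
    {"tx": -0.5,"ty": 0,"tz": -0.4,"wx": 0,"wy": 0,"wz": 0},
    {"tx": 0,"ty": 0,"tz": 0,"wx": 0,"wy": 0,"wz": 0}
  ]
}}

```text
time_s: 30.48
ee_pos: [457.1, -275.0, 155.7]
ee_rot: [179.9, -0.1, 2.1]
force: [0.7, 0.0, -0.9]
gripper_width: 79.8
gripper_force: 0.0
```

```bash
python3 -c "
from c import *
f=grab_frame('top'); g=grab_frame('scene')
s=env.state(); print(s['time_s'],s['ee_pos'],s['force'],s['gripper_width'])
save('c6.png',np.hstack([f['color'][130:280,320:420],g['color'][190:340,150:270]]),None,3.6)
D=[652.4,-268.7,.0381]
for nm,fr,b in (('top',f,(320,130)),('scene',g,(150,190))):
    for P in ((30,65,12),(30,-65,12),(-230,65,12)): print(nm,P,((proj(fr,T(D,P))[0]-b)*3.6).round(1))
print(center(f,np.array([652.7,-267.4,50]),.038))"
```

```text
30.5833 [ 457.61757282 -274.70714921  154.26585994] [0.82632817 0.47207634 0.14876837] 80.44167693217139
top (30, 65, 12) [ 89.6 192.4]
top (30, -65, 12) [235.7 182.4]
top (-230, 65, 12) [116.3 487.1]
scene (30, 65, 12) [315.4 351.9]
scene (30, -65, 12) [184.6 433. ]
scene (-230, 65, 12) [168.  164.2]
[-62.66523761 -25.17842819  46.54543686  90.37919034]
```

View pics/c6.png

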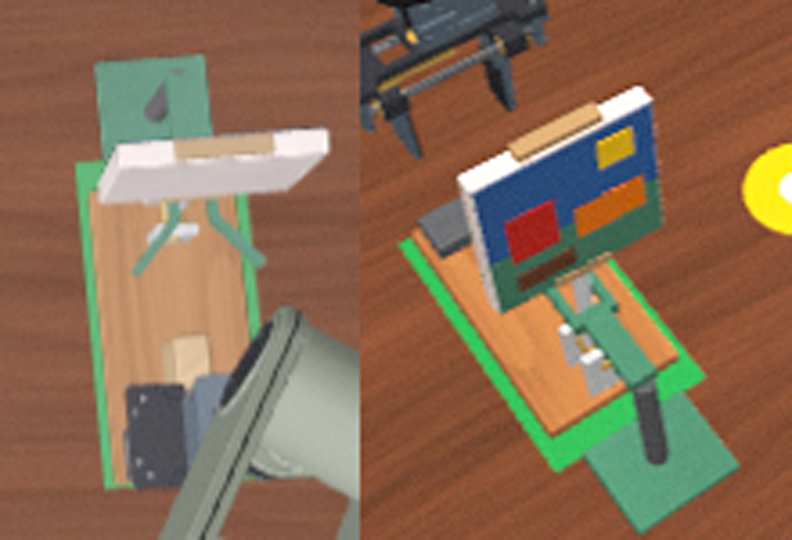

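{"method": "move_arm", "body": {
  "plan": [
    {"tx": -1,"ty": 0,"tz": -1,"wx": 0,"wy": 0,"wz": 0},
    {"tx": -1,"ty": 0,"tz": -1,"wx": 0,"wy": 0,"wz": 0},
    {"tx": 0,"ty": 0,"tz": 0,"wx": 0,"wy": 0,"wz": 0},
    {"tx": 0,"ty": 0,"tz": 0,"wx": 0,"wy": 0,"wz": 0},
    {"tx": 0,"ty": 0,"tz": 0,"wx": 0,"wy": 0,"wz": 0},
    {"tx": 0,"ty": 0,"tz": 0,"wx": 0,"wy": 0,"wz": 0},
    {"tx": 0,"ty": 0,"tz": 0,"wx": 0,"wy": 0,"wz": 0},
    {"tx": 0,"ty": 0,"tz": 0,"wx": 0,"wy": 0,"wz": 0},
    {"tx": 0,"ty": 0,"tz": 0,"wx": 0,"wy": 0,"wz": 0},
    {"tx": 0,"ty": 0,"tz": 0,"wx": 0,"wy": 0,"wz": 0},
    {"tx": 0,"ty": 0,"tz": 0,"wx": 0,"wy": 0,"wz": 0},
    {"tx": 0,"ty": 0,"tz": 0,"wx": 0,"wy": 0,"wz": 0}
  ]
}}

```text
time_s: 31.58
ee_pos: [437.5, -275.4, 174.3]
ee_rot: [-180.0, 0.0, 2.2]
force: [0.5, 0.3, -0.2]
gripper_width: 80.0
gripper_force: 0.0
```

{"method": "move_arm", "body": {
  "plan": [
    {"tx": 0,"ty": 0,"tz": 0,"wx": 0,"wy": 0,"wz": 0},
    {"tx": 0,"ty": 0,"tz": 0,"wx": 0,"wy": 0,"wz": 0},
    {"tx": 0,"ty": 0,"tz": 0,"wx": 0,"wy": 0,"wz": 0},
    {"tx": 0,"ty": 0,"tz": 0,"wx": 0,"wy": 0,"wz": 0},
    {"tx": 0,"ty": 0,"tz": 0,"wx": 0,"wy": 0,"wz": 0},
    {"tx": 0,"ty": 0,"tz": 0,"wx": 0,"wy": 0,"wz": 0},
    {"tx": 0,"ty": 0,"tz": 0,"wx": 0,"wy": 0,"wz": 0},
    {"tx": 0,"ty": 0,"tz": 0,"wx": 0,"wy": 0,"wz": 0},
    {"tx": 0,"ty": 0,"tz": 0,"wx": 0,"wy": 0,"wz": 0},
    {"tx": 0,"ty": 0,"tz": 0,"wx": 0,"wy": 0,"wz": 0},
    {"tx": 0,"ty": 0,"tz": 0,"wx": 0,"wy": 0,"wz": 0},
    {"tx": 0,"ty": 0,"tz": 0,"wx": 0,"wy": 0,"wz": 0}
  ]
}}

```text
time_s: 32.58
ee_pos: [437.5, -275.5, 174.4]
ee_rot: [180.0, -0.0, 2.2]
force: [0.1, -0.2, 0.0]
gripper_width: 80.0
gripper_force: 0.0
```

```bash
python3 -c "
from c import *
for i in range(2):
    f=grab_frame('top'); x=center(f,np.array([652.7,-267.4,50]),.038); print(x, np.degrees(-(x[1]+35.25)/270))
s=env.state(); print(s['time_s'],s['ee_pos'],s['force'])"
```

```text
[-62.68129502 -25.19374246  46.50218098  90.44434637] -2.1340041293466556
[-62.68585818 -25.18160355  46.51464074  90.41817399] -2.136580084349688
32.6833 [ 437.52507811 -275.4362083   174.34018102] [-0.47473203 -0.65217767  0.50095268]
```

Mast rests steadily in the fork at about 2°, unchanged for two seconds; handing in.

```bash
python3 -c "
from workcell import env
print(env.job_done())"
```

```text
the job is handed in; nothing more can be done
None
```

The job is handed in, but the hand-in gave no verdict: the easel was held over the photo mark for about 7 s with the painting within roughly 1° of upright, then parked in the green dock to within about 2 mm and released. The mast now leans steadily about 2° in its fork.

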